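Build the garnish stand from wood offcuts

ROBOT

A 6-joint arm with a two-finger parallel gripper is mounted at the origin on the work surface. World frame = base frame: x ahead of the robot, y to its left, z up, the work surface at z = 0. Lengths are in m, angles in rad, forces in N, time in s.
With the tool pointing down it reaches from about 0.35 to 0.975 m from the base axis. Payload 4.9 kg.
Tool frame: the origin (TCP) lies between the finger pads; the fingertips stand 22 mm ahead of it and the grasp point (between the pads) lies 3 mm ahead of it; z points along the fingers, y is the line along which they close (so a half turn about z gives the same grasp; the last joint's range is limited). The gripper opens to 85 mm and grips with 20 to 120 N. Pads are 22 mm wide; open, the fingers measure 114 mm over their backs; the gripper's body (76 mm by 85 mm) begins 54 mm behind the grasp point. The pads swing forward as they close: fully open they stand 13 mm farther back than shut.
Start: joints at [1.122, 0.053, 1.613, -0, 1.476, -0.119], TCP at [0.202, 0.591, 0.253] pointing down, gripper open.
Joint ranges: [-3.01, 3.01], [-1.01, 2.22], [0.06, 2.58], [-1.02, 4.17], [0.09, 2.62], [-3.14, 3.14]. Speed limits (rad/s): [2.57, 2.57, 3.14, 3.14, 3.14, 3.14].

INTERFACE

Orientations are given as a unit quaternion [w, x, y, z].
In Python, from plant import state, grab_frame, get_calibration, job_done, recognise, regions_of gives the robot as it stands.
- The arm moves only by the tool apply_moves, never from a script. Its argument "targets" is a list of rows, each an object with "translation": the shift along the tool's x, y, z normalised to -1 to 1, where 1 is 100 mm, a list of three; "twist": the turn about the tool's z normalised to -1 to 1, where 1 is 0.1 rad; "hand": the opening, from 0 (shut) to 1 (fully open). A call has 1 to 8 rows; each row shifts and turns the commanded pose from where the row before left it, along the tool's axes as they then stand; what a row does not reach is not made up. A row lasts 1/10 s, in which the tool goes at most 50 mm and 8.59 degrees, less where a joint would pass 70% of its speed; a pose out of reach is approached as far as the arm can. A call with a number of a shift or a turn outside -1 to 1 is refused whole. A call with a gripper value outside its range is refused whole. The fingers move at their own pace and stop on an object; the grip force is fixed at half the most. Time passes only in rows, so rows that do not move let the fingers close. It gives the time, the measured TCP pose, the force, the opening and the grip force at its end, in the units of the state.
- state(): the state, without advancing time (a new reading comes with each control period).
- grab_frame(name): name is "scene" or "top" or "wrist"; returns the picture (384x512x3 uint8, red, green, blue); there is no depth.
- get_calibration(name): a dict with "camera_matrix" (3x3 intrinsics, pixels), "pose" (4x4, takes a point from camera to world coordinates). Camera axes: x right, y up, looking along -z (the intrinsics and any distortion apply to the point x, -y, -z); pixel columns grow to the right and rows downward; lengths in m; the calibration is good to about 2 mm. A picture is of the moment at which its call begins: read the wrist's pose just before it. get_calibration takes no time and is no camera call; for the wrist camera it gives the pose at the moment of the call.
- job_done(): hands the job in; it is judged then, once.
Trained networks look in the newest picture that a camera, given by its name, has taken for a name from the list of things; names that differ only in an ending like _2 or _b are one class to them, and where a whole thing is asked for, a point or a joint stands for the part that bears it (a point fixed in the world has none). Each returns a list of dicts, best first, with "score" (0 to 1); they miss things now and then, are a little off and sometimes report something else, mostly with a low value. They report only what shows in the picture. A call takes as long as a camera call. They do not tell look-alikes from the thing itself.
- recognise(camera, query): "point" ([x, y, z] in m, in world coordinates, good to about 4 mm: the middle of the surface that is visible of it).
- regions_of(camera, query): "pixels" (384x512 bool, what is visible of it).
The state is a dict: "time": time; "joint_pos": joint angles; "joint_vel": joint speeds; "joint_efforts": joint torques, N m; "tool_pos": TCP position; "tool_rot": TCP orientation; "contact_force": force on the tool from outside, world axes, zero at the start; "ft_torque": the same for the moment, N m; "gripper_width": opening from 0.0 (shut) to 1.0 (fully open); "grasp_force": force on a finger pad.
Only numpy, scipy, OpenCV 4.12 (cv2) and the standard library are available. Lean on these libraries where they do the work, as an engineer would, in place of code of your own. Each camera call takes 0.05 s, during which the arm holds its last target. There are 200 camera calls.

TASK

Set up the juice bar's garnish stand: stack all the tapered wooden offcuts on the round slate, lying flat one on another in one pile centred over it, turning thick ends against thin ones so that the pile stands straight and its top is level, and push the bamboo stirring stick fully home in the spring clip rack, centred, so that both pairs of jaws hold it. Last of all, when both are done, stand the ramekin upright in the middle on top of the pile, and leave the jug, the squeezer's parts, the ladle and the cut fruit where they are.

Things in the scene. Friction and masses are not known exactly. Their poses are not given: they have to be found in the camera images.
- offcut1_c (a point): irregular wooden offcut 1, dark brown, may be absent: about 100 mm long (its x), 54 mm wide over two parallel sides (y), flat underside, upper face sloping 3 degrees along x: 25 mm thick at its -x end, 31 mm at its +x (thick, slightly heavier) end, 28 mm in the middle; broken knobs stand out up to 15 mm at both ends. Point: its middle, half-way up; z up from the underside. Starts flat side down on the counter
- offcut2_c (a point): irregular wooden offcut 2, mid brown, may be absent: about 90 mm long (its x), 60 mm wide over two parallel sides (y), flat underside, upper face sloping 4 degrees along x: 24 mm thick at its -x end, 30 mm at its +x (thick, slightly heavier) end, 27 mm in the middle; broken knobs stand out up to 15 mm at both ends. Point: its middle, half-way up; z up from the underside. Starts flat side down on the counter
- offcut3_c (a point): irregular wooden offcut 3, light wood, may be absent: about 110 mm long (its x), 52 mm wide over two parallel sides (y), flat underside, upper face sloping 5 degrees along x: 24 mm thick at its -x end, 34 mm at its +x (thick, slightly heavier) end, 29 mm in the middle; broken knobs stand out up to 15 mm at both ends. Point: its middle, half-way up; z up from the underside. Starts flat side down on the counter
- offcut4_c (a point): irregular wooden offcut 4, deep brown, may be absent: about 94 mm long (its x), 56 mm wide over two parallel sides (y), flat underside, upper face sloping 4 degrees along x: 25 mm thick at its -x end, 31 mm at its +x (thick, slightly heavier) end, 28 mm in the middle; broken knobs stand out up to 15 mm at both ends. Point: its middle, half-way up; z up from the underside. Starts flat side down on the counter
- offcut5_c (a point): irregular wooden offcut 5, tan, may be absent: about 104 mm long (its x), 58 mm wide over two parallel sides (y), flat underside, upper face sloping 6 degrees along x: 24 mm thick at its -x end, 34 mm at its +x (thick, slightly heavier) end, 29 mm in the middle; broken knobs stand out up to 15 mm at both ends. Point: its middle, half-way up; z up from the underside. Starts flat side down on the counter
- slate_top (a point): fixed round dark slate, 136 mm across, 12 mm thick: centre of its upper face, z up
- ramekin_c (a point): white ceramic ramekin, open top, 66 mm across the rim, 62 mm at the foot, 40 mm high, starts upright: point on its axis half-way up (20 mm above its foot), z up
- stick_c (a point): pale bamboo stirring stick, a flat bar 190 mm long (its x), 12 mm wide (its y), 8 mm thick (z), starts lying on the counter: its centre
- rack_seat (a point): fixed clip rack, white base 130 x 70 mm, two pairs of green sprung jaws 24 mm long at x = -39 and +39 mm, free between. Stick lies along x and is pushed straight down: flared lips (30 mm apart at their top, 21 mm above this point; 9 mm at the throat) give in y, 10 to 20 N in all, and snap over it. Point: the stick's centre when fully home (44 mm above the counter); z up
- jug_p (a point): glass pouring jug, 100 mm across, 140 mm high, bystander: centre of its foot
- dish_p (a point): green squeezer dish, 110 mm across, 50 mm high, bystander: centre of its foot
- cone_p (a point): green squeezer reaming cone, 100 mm across, 52 mm high, bystander: centre of its foot
- ladle_p (a point): small stainless ladle, 230 mm long, lying down, bystander: middle of its length
- orange_p (a point): half orange lying cut side down, 72 mm across, bystander: centre of its cut face
- lemon_p (a point): half lemon lying cut side down, 58 mm across, bystander: centre of its cut face
Not all that is in view belongs to the job. Leave any green or turquoise look-alike of the part that bears offcut3_c alone. Of the things that look like the part that bears slate_top, the larger one is meant.

How it is judged:
By the outcome, as a careful person would: the job done as asked, in the order asked, and still so for the second after the job is handed in, with the robot touching nothing.
Of offcut1, offcut2, offcut3, offcut4, offcut5 only 4 to 5 are there at a start; the rules pass over those that are not, and their reading is None.
At some moment in a run one of stick, ramekin may be knocked a few centimetres aside while the robot is not near it.
It also fails if it takes over 210 s, if anything falls off the work surface, if the arm or the gripper's body presses on something with over 40 N, if the wrist force passes 120 N, or if a joint passes its speed limit or range.

## Working session

There is one attempt and no reset: what is moved stays moved. The work goes in short steps, Python scripts to look and compute and a tool call to move; the robot and the scene stay as the last step left them, time stands still between calls to the robot, and variables do not carry over. Pictures are saved under pics/ and viewed, at most 14 in all, crops included, and the job is handed in when it is done.

Besides the shell and the picture viewer there is one more tool, called after "Request:" as a command line: name --argument value ..., lists and objects as JSON in quotes. apply_moves: Moves the arm, as the interface text tells. Its arguments: {"type":"object","properties":{"targets":{"type":"array"}},"required":["targets"]}

```bash
ls; mkdir -p pics; cat > h.py <<'E'
import numpy as np, cv2
from plant import *
def save(cam,fn,crop=None,scale=1):
    im=grab_frame(cam); 
    o=im
    if crop: o=im[crop[1]:crop[3],crop[0]:crop[2]]
    o=cv2.resize(o,None,fx=scale,fy=scale,interpolation=cv2.INTER_CUBIC) if scale!=1 else o
    cv2.imwrite(fn,o[...,::-1]); return im
def px2w(cam,uv,z,cal=None):
    c=cal or get_calibration(cam); K=np.array(c["camera_matrix"]);P=np.array(c["pose"])
    d=np.linalg.inv(K)@np.array([uv[0],uv[1],1.]); d=P[:3,:3]@np.array([d[0],-d[1],-d[2]])
    o=P[:3,3]; return o+d*(z-o[2])/d[2]
def w2px(cam,p,cal=None):
    c=cal or get_calibration(cam); K=np.array(c["camera_matrix"]);P=np.array(c["pose"])
    q=P[:3,:3].T@(np.array(p)-P[:3,3]); q=K@np.array([q[0],-q[1],-q[2]]); return q[:2]/q[2]
E
python3 - <<'E'
from h import *
s=state();print({k:np.round(v,3) for k,v in s.items()})
for c in("top","scene","wrist"):
    k=get_calibration(c);print(c,k.keys(),np.round(k["camera_matrix"],1).tolist(),np.round(k["pose"],3).tolist())
a=save("top","pics/top0.png",scale=1.5);
for n in ["offcut1_c","offcut2_c","offcut3_c","offcut4_c","offcut5_c","slate_top","ramekin_c","stick_c","rack_seat","jug_p","dish_p","cone_p","ladle_p","orange_p","lemon_p"]:
    print(n,[(np.round(d["point"],3).tolist(),round(d["score"],2),np.round(w2px("top",d["point"])).tolist()) for d in recognise("top",n)[:4]])
save("scene","pics/scene0.png",scale=1.5)
E
```

```text
pics
{'time': np.float64(0.0), 'joint_pos': array([ 1.122,  0.053,  1.614,  0.   ,  1.476, -0.119]), 'joint_vel': array([-0.   , -0.002,  0.002,  0.001,  0.001,  0.001]), 'joint_efforts': array([-2.0000e-03, -3.9370e+01, -3.7016e+01, -0.0000e+00,  7.0000e-03,
        0.0000e+00]), 'tool_pos': array([0.202, 0.591, 0.252]), 'tool_rot': array([-0.   ,  0.164,  0.986, -0.001]), 'contact_force': array([-0.445,  0.218,  0.552]), 'ft_torque': array([-0.029,  0.012,  0.027]), 'grasp_force': np.float64(0.0), 'gripper_width': np.float64(1.003)}
top dict_keys(['camera_matrix', 'pose']) [[384.9, 0.0, 260.2], [0.0, 384.9, 193.8], [0.0, 0.0, 1.0]] [[0.017, 0.996, -0.088, 0.42], [-1.0, 0.017, -0.002, -0.037], [-0.0, 0.088, 0.996, 1.174], [0.0, 0.0, 0.0, 1.0]]
scene dict_keys(['camera_matrix', 'pose']) [[441.2, 0.0, 250.8], [0.0, 441.2, 190.2], [0.0, 0.0, 1.0]] [[-0.049, -0.535, 0.844, 1.726], [0.999, -0.031, 0.039, -0.005], [0.005, 0.845, 0.536, 0.824], [0.0, 0.0, 0.0, 1.0]]
wrist dict_keys(['camera_matrix', 'pose']) [[312.6, 0.0, 259.3], [0.0, 312.6, 191.5], [0.0, 0.0, 1.0]] [[0.323, -0.9, -0.294,
[... 812 characters left out ...]
5.0])]
ramekin_c [([0.447, -0.12, 0.009], 0.79, [288.0, 219.0]), ([0.467, 0.095, 0.027], 0.62, [216.0, 211.0])]
stick_c [([0.478, 0.432, 0.003], 0.86, [107.0, 206.0]), ([0.394, -0.548, 0.011], 0.15, [431.0, 240.0])]
rack_seat [([0.639, 0.213, 0.006], 0.65, [180.0, 155.0]), ([0.395, -0.551, 0.009], 0.48, [431.0, 239.0])]
jug_p [([0.816, 0.12, 0.081], 0.7, [209.0, 91.0])]
dish_p [([0.816, -0.065, 0.005], 0.71, [271.0, 100.0])]
cone_p [([0.641, -0.015, 0.015], 0.62, [254.0, 155.0]), ([0.48, 0.43, 0.005], 0.39, [107.0, 206.0])]
ladle_p [([0.397, -0.552, 0.008], 0.74, [431.0, 238.0])]
orange_p [([0.742, -0.267, 0.026], 0.88, [338.0, 123.0])]
lemon_p [([0.821, -0.067, 0.008], 0.38, [272.0, 99.0])]
```

View pics/top0.png

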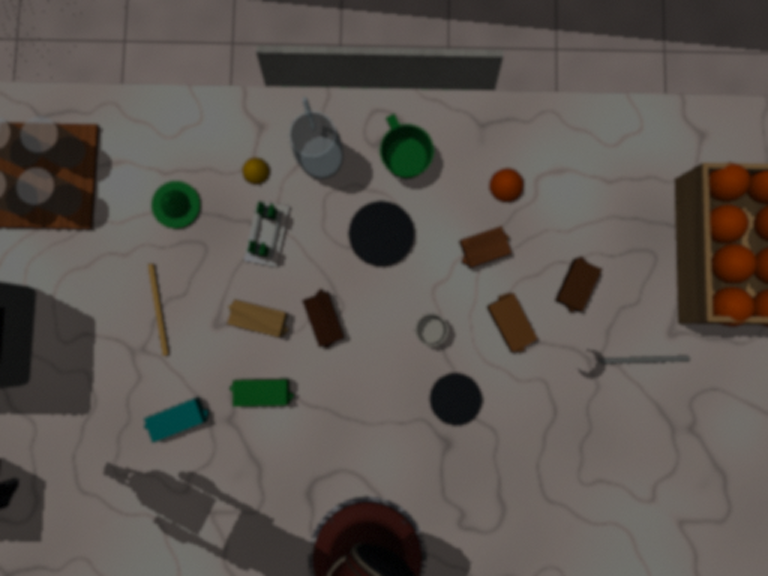

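View pics/scene0.png

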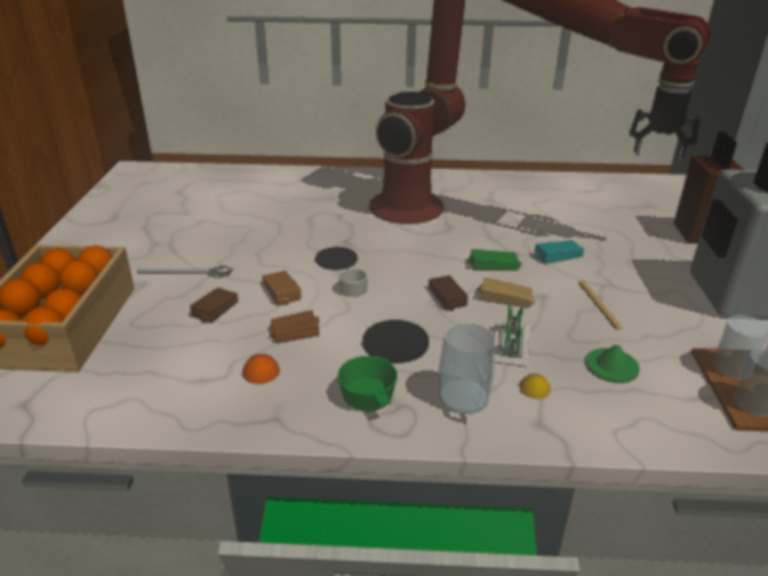

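The top picture (768 px scale) shows all five offcuts present: 1 dark at (324,319), 2 mid brown at (486,247), 3 light wood at (258,318), 4 deep brown at (579,285) and 5 tan at (513,322).

| Wanted thing | Candidates | Choice |
|---|---|---|
| offcut3 | light (258,318), green (260,392), turquoise (177,419) | light |
| slate | (382,234), (456,399) | the larger, (382,234) |
| ramekin | (434,331), glasses (38,185) | (434,331) |
| stick | (158,310), ladle handle (640,360) | (158,310) |
| rack | (268,233) | (268,233) |

Next I move over the left group for a close look.

Request:
apply_moves --targets '[{"translation":[0,0,0],"twist":-0.82,"hand":1},{"translation":[0,0,0],"twist":-0.82,"hand":1},{"translation":[0,0,0],"twist":-0.82,"hand":1},{"translation":[0,0,0],"twist":-0.83,"hand":1},{"translation":[-0.22,-0.39,0.03],"twist":0,"hand":1},{"translation":[-0.22,-0.39,0.03],"twist":0,"hand":1},{"translation":[-0.22,-0.39,0.03],"twist":0,"hand":1},{"translation":[-0.22,-0.39,0.03],"twist":0,"hand":1}]'

```text
time: 1.65
tool_pos: [0.2907, 0.4338, 0.2413]
tool_rot: [0.0, 0.0, 1.0, 0.0]
contact_force: [1.1, -0.1, 0.2]
gripper_width: 1.001
grasp_force: 0.0
```

Request:
apply_moves --targets '[{"translation":[-0.22,-0.39,0.03],"twist":0,"hand":1},{"translation":[-0.22,-0.39,0.03],"twist":0,"hand":1},{"translation":[-0.22,-0.39,0.03],"twist":0,"hand":1},{"translation":[-0.22,-0.39,0.03],"twist":0,"hand":1},{"translation":[-0.22,-0.39,0.03],"twist":0,"hand":1},{"translation":[-0.22,-0.39,0.03],"twist":0,"hand":1},{"translation":[0,0,0],"twist":0,"hand":1},{"translation":[0,0,0],"twist":0,"hand":1}]'

```text
time: 2.45
tool_pos: [0.4223, 0.2005, 0.2233]
tool_rot: [-0.0, 0.002, 1.0, 0.0]
contact_force: [0.1, -0.4, 0.6]
gripper_width: 1.002
grasp_force: 0.0
```

```bash
cat >> h.py <<'E'
import pickle
def psi():
    w,x,y,z=state()["tool_rot"]; a=2*np.arctan2(y,x)-np.pi/2; return (a+np.pi)%(2*np.pi)-np.pi
def snap(tag,names,cam="wrist"):
    cal=get_calibration(cam); im=grab_frame(cam); m={}
    for n in names:
        m[n]=[(d["score"],d["pixels"]) for d in regions_of(cam,n)[:3]]
        print(n,[(round(s,2),int(p.sum()),np.round(np.argwhere(p).mean(0)[::-1]).tolist()) for s,p in m[n]])
    pickle.dump((cal,im,m),open(tag+".pkl","wb")); return im
E
python3 - <<'E'
from h import *
print(state()["tool_pos"],psi(),state()["time"])
im=snap("A1",["offcut1_c","offcut3_c","rack_seat","stick_c"])
cv2.imwrite("pics/A1.png",cv2.resize(im,None,fx=1.5,fy=1.5,interpolation=cv2.INTER_CUBIC)[...,::-1])
E
```

```text
[0.42231757 0.20053965 0.22334744] 1.5675114902884308 2.45
offcut1_c [(0.84, 5021, [167.0, 202.0])]
offcut3_c [(0.81, 5277, [284.0, 202.0]), (0.8, 3639, [436.0, 17.0]), (0.71, 7284, [276.0, 59.0])]
rack_seat [(0.74, 3916, [276.0, 316.0])]
stick_c [(0.77, 2048, [460.0, 203.0])]
```

View pics/A1.png

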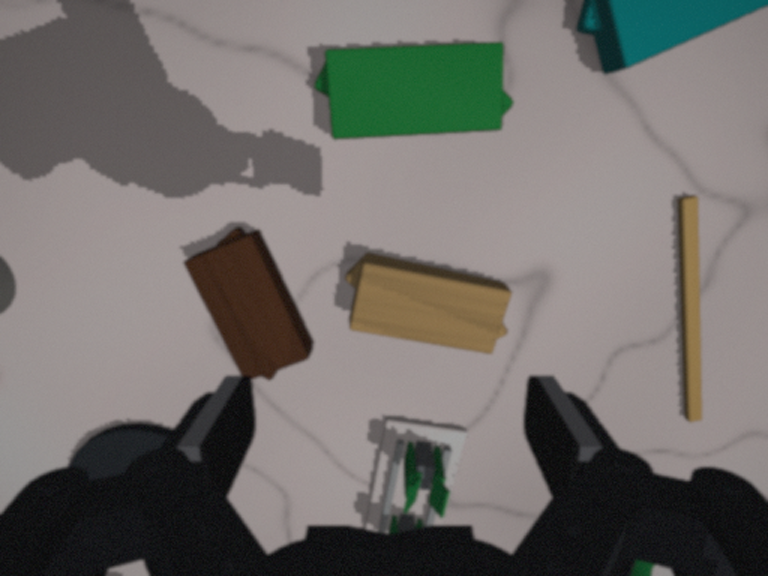

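The close picture shows light offcut3 at (430,305), dark offcut1 at (250,305), the rack at (420,480) and the stick at (690,305). The green and turquoise look-alikes lie separately at the top, so the choice of offcut3 stands. I take more views for the geometry and the thick ends.

Request:
apply_moves --targets '[{"translation":[-0.26,0.33,0.08],"twist":0,"hand":1},{"translation":[-0.26,0.33,0.08],"twist":0,"hand":1},{"translation":[-0.26,0.33,0.08],"twist":0,"hand":1},{"translation":[0,0,0],"twist":0,"hand":1},{"translation":[0,0,0],"twist":0,"hand":1}]'

```text
time: 3.2
tool_pos: [0.4994, 0.3013, 0.1982]
tool_rot: [-0.001, -0.001, 1.0, -0.001]
contact_force: [0.5, -0.4, 1.0]
gripper_width: 1.0
grasp_force: 0.0
```

```bash
python3 -c '
from h import *
snap("A2",["offcut1_c","offcut3_c","rack_seat","stick_c"]);print(state()["tool_pos"])'
```

```text
offcut1_c [(0.94, 7909, [49.0, 136.0])]
offcut3_c [(0.91, 7122, [182.0, 137.0]), (0.49, 59, [122.0, 0.0])]
rack_seat [(0.86, 6209, [191.0, 289.0])]
stick_c [(0.86, 2554, [390.0, 138.0])]
[0.49988339 0.2997383  0.20043117]
```

Request:
apply_moves --targets '[{"translation":[0,-0.42,0],"twist":0,"hand":1},{"translation":[0,-0.42,0],"twist":0,"hand":1},{"translation":[0,-0.42,0],"twist":0,"hand":1},{"translation":[0,-0.42,0],"twist":0,"hand":1},{"translation":[0,-0.42,0],"twist":0,"hand":1},{"translation":[0,-0.42,0],"twist":0,"hand":1},{"translation":[0,0,0],"twist":0,"hand":1},{"translation":[0,0,0],"twist":0,"hand":1}]'

```text
time: 4.25
tool_pos: [0.4998, 0.0472, 0.2001]
tool_rot: [0.001, 0.002, 1.0, 0.0]
contact_force: [-0.4, -0.4, -1.1]
gripper_width: 0.997
grasp_force: 0.0
```

```bash
python3 -c '
from h import *
snap("A3",["offcut1_c","offcut3_c","slate_top","ramekin_c"]);print(state()["tool_pos"])'
```

```text
offcut1_c [(0.95, 6465, [312.0, 134.0])]
offcut3_c [(0.81, 7062, [446.0, 134.0])]
slate_top [(0.69, 1195, [26.0, 10.0]), (0.58, 8493, [212.0, 286.0])]
ramekin_c [(0.66, 5334, [80.0, 119.0])]
[0.49987111 0.04916002 0.19935901]
```

Request:
apply_moves --targets '[{"translation":[0,-0.42,0],"twist":0,"hand":1},{"translation":[0,-0.42,0],"twist":0,"hand":1},{"translation":[0,-0.42,0],"twist":0,"hand":1},{"translation":[0,-0.42,0],"twist":0,"hand":1},{"translation":[0,-0.42,0],"twist":0,"hand":1},{"translation":[0,-0.42,0],"twist":0,"hand":1},{"translation":[0,0,0],"twist":0,"hand":1},{"translation":[0,0,0],"twist":0,"hand":1}]'

```text
time: 5.3
tool_pos: [0.4999, -0.2037, 0.1991]
tool_rot: [-0.0, 0.001, 1.0, 0.0]
contact_force: [-0.5, 0.3, -0.1]
gripper_width: 0.999
grasp_force: 0.0
```

```bash
python3 -c '
from h import *
snap("B1",["offcut2_c","offcut4_c","offcut5_c","ramekin_c"]);print(state()["tool_pos"])'
```

```text
offcut2_c []
offcut4_c [(0.84, 6273, [58.0, 212.0])]
offcut5_c [(0.89, 7702, [179.0, 135.0])]
ramekin_c [(0.68, 4701, [356.0, 119.0])]
[ 0.49997143 -0.20253391  0.1992515 ]
```

Request:
apply_moves --targets '[{"translation":[0,-0.4,0],"twist":0,"hand":1},{"translation":[0,-0.4,0],"twist":0,"hand":1},{"translation":[0,-0.4,0],"twist":0,"hand":1},{"translation":[0,-0.4,0],"twist":0,"hand":1},{"translation":[0,-0.4,0],"twist":0,"hand":1},{"translation":[0,0,0],"twist":0,"hand":1},{"translation":[0,0,0],"twist":0,"hand":1}]'

```text
time: 6.25
tool_pos: [0.4998, -0.4036, 0.199]
tool_rot: [-0.0, 0.001, 1.0, 0.0]
contact_force: [0.6, 0.1, -0.2]
gripper_width: 1.001
grasp_force: 0.0
```

```bash
python3 -c '
from h import *
snap("B2",["offcut2_c","offcut4_c","offcut5_c"]);print(state()["tool_pos"])'
```

```text
offcut2_c [(0.56, 4074, [430.0, 267.0])]
offcut4_c [(0.8, 5288, [251.0, 212.0])]
offcut5_c [(0.56, 7905, [388.0, 135.0])]
[ 0.49998293 -0.40235339  0.19932882]
```

Request:
apply_moves --targets '[{"translation":[-0.4,0.25,0],"twist":0,"hand":1},{"translation":[-0.4,0.25,0],"twist":0,"hand":1},{"translation":[-0.4,0.25,0],"twist":0,"hand":1},{"translation":[-0.4,0.25,0],"twist":0,"hand":1},{"translation":[0,0,0],"twist":0,"hand":1},{"translation":[0,0,0],"twist":0,"hand":1}]'

```text
time: 7.05
tool_pos: [0.6604, -0.302, 0.1991]
tool_rot: [-0.0, -0.001, 1.0, -0.0]
contact_force: [0.2, 0.1, -0.2]
gripper_width: 1.001
grasp_force: 0.0
```

```bash
python3 -c '
from h import *
snap("B3",["offcut2_c","offcut4_c","offcut5_c"]);print(state()["tool_pos"])
snap("T",["offcut%d_c"%i for i in range(1,6)]+["slate_top","rack_seat","stick_c","ramekin_c"],"top")
ims=[pickle.load(open(t+".pkl","rb"))[1] for t in ("A2","A3","B1","B2","B3")]
ims=[cv2.resize(i[:290],(400,226),interpolation=cv2.INTER_AREA) for i in ims[:]]
ims.append(ims[0]*0)
o=np.vstack([np.hstack(ims[:2]),np.hstack(ims[2:4])])
cv2.imwrite("pics/m1.png",o[...,::-1])'
```

```text
offcut2_c [(0.76, 6977, [341.0, 128.0])]
offcut4_c [(0.91, 7881, [134.0, 49.0])]
offcut5_c [(0.57, 848, [296.0, 9.0]), (0.41, 3008, [287.0, 246.0])]
[ 0.65875337 -0.30466534  0.1995009 ]
offcut1_c [(0.66, 650, [215.0, 212.0])]
offcut2_c [(0.91, 561, [322.0, 164.0]), (0.56, 819, [117.0, 136.0])]
offcut3_c [(0.91, 661, [172.0, 212.0]), (0.84, 745, [117.0, 279.0]), (0.73, 719, [174.0, 261.0])]
offcut4_c [(0.72, 955, [178.0, 155.0]), (0.58, 205, [389.0, 196.0]), (0.42, 343, [288.0, 219.0])]
offcut5_c []
slate_top [(0.84, 1490, [254.0, 155.0])]
rack_seat [(0.67, 1002, [178.0, 155.0])]
stick_c [(0.62, 309, [105.0, 206.0])]
ramekin_c [(0.75, 392, [287.0, 220.0]), (0.57, 226, [106.0, 208.0])]
```

View pics/m1.png

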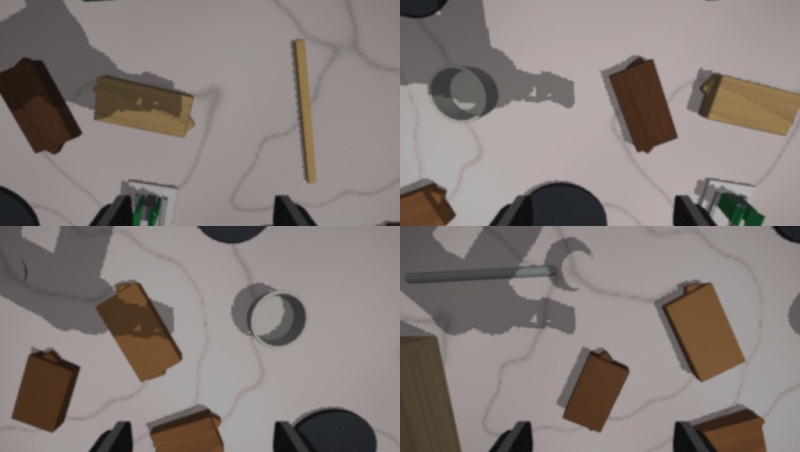

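The montage shows offcuts 1 and 3, the stick, the ramekin and the rack (upper row), and offcuts 5, 4 and 2 (lower row), all clear. I fit wedge models to the masks over several views, testing both thick-end hypotheses.

```bash
cat > fit.py <<'E'
from h import *
from scipy.optimize import minimize
D={1:(100,54,25,31),2:(90,60,24,30),3:(110,52,24,34),4:(94,56,25,31),5:(104,58,24,34)}
U=4
def wedge(n,p):
    L,W,a,b=D[n]; L+=p[3]*1000; x,y,t=p[:3]; c,s=np.cos(t),np.sin(t)
    P=[(u*L/2,v*W/2,h*(a if u<0 else b)) for u in(-1,1) for v in(-1,1) for h in(0,1)]
    return [(x+(c*q[0]-s*q[1])/1e3,y+(s*q[0]+c*q[1])/1e3,q[2]/1e3) for q in P]
def cost(p,n,views,bg=0.7):
    e=0
    for cal,m,tot in views:
        uv=np.array([w2px("",q,cal) for q in wedge(n,p)])
        hull=cv2.convexHull(((uv+.5)*U-.5).astype(np.float32))
        r=np.zeros(m.shape,np.uint8); cv2.fillConvexPoly(r,np.round(hull*16).astype(np.int32),1,shift=4)
        e+=((r>0)&(m==0)).sum()/tot+bg*((r==0)&(m>0)).sum()/tot
    return e/len(views)+ 0.002*(p[3]/.003)**2
def load(spec):
    V=[]
    for tag,n,i in spec:
        cal,im,m=pickle.load(open(tag+".pkl","rb")); k=m[n][i][1].astype(np.uint8)
        k=(cv2.resize(k*255,None,fx=U,fy=U,interpolation=cv2.INTER_LINEAR)>127).astype(np.uint8)
        V.append((cal,k,k.sum()))
    return V
def fit(n,spec,zmid=.028):
    V=load(spec); best=[]
    cal,k,_=V[0]; r=cv2.minAreaRect(np.argwhere(k)[:,::-1].astype(np.float32)); b=cv2.boxPoints(r)/U
    w=np.array([px2w("",q,zmid,cal) for q in b]); c=w.mean(0); e=w[1]-w[0]; f=w[2]-w[1]
    d=e if np.linalg.norm(e)>np.linalg.norm(f) else f; t0=np.arctan2(d[1],d[0])
    for t in (t0,t0+np.pi):
        x0=np.array([c[0],c[1],t,0]); S=np.vstack([x0]+[x0+v for v in np.diag([.008,.008,.1,.004])])
        r=minimize(cost,x0,args=(n,V),method="Nelder-Mead",options=dict(initial_simplex=S,maxiter=220,xatol=1e-5,fatol=1e-6))
        best.append((r.fun,r.x))
    best.sort(key=lambda a:a[0])
    for f,x in best: print(n,round(f,4),np.round(x,4).tolist())
E
cat > run1.py <<'E'
from fit import *
for n,v in {1:["A1","A2","A3"],3:["A1","A2","A3"],5:["B1","B2"],4:["B1","B2","B3"],2:["B3"]}.items():
    fit(n,[(t,"offcut%d_c"%n,0) for t in v])
cal,im,m=pickle.load(open("A2.pkl","rb"))
k=m["stick_c"][0][1]; r=cv2.minAreaRect(np.argwhere(k)[:,::-1].astype(np.float32)); 
b=np.array([px2w("",q,.007,cal) for q in cv2.boxPoints(r)]); print("stick",b.mean(0),b.round(3).tolist())
cal,im,m=pickle.load(open("T.pkl","rb"))
for c in ("A3","T"):
    cal,im,m=pickle.load(open(c+".pkl","rb"))
    for s,k in m["slate_top"]:
        (u,v),ax,a=cv2.fitEllipse(max(cv2.findContours(k.astype(np.uint8),0,1)[0],key=len)); print("slate",c,px2w("",(u,v),.012,cal),ax)
for c in ("A3","B1"):
    cal,im,m=pickle.load(open(c+".pkl","rb")); k=m["ramekin_c"][0][1]; uv=np.argwhere(k).mean(0)[::-1]; print("ram",px2w("",uv,.022,cal))
E
time python3 run1.py
```

```text
1 0.0508 [0.4652, 0.0972, 0.3716, -0.0006]
1 0.0557 [0.4659, 0.097, 3.5205, 0.0007]
3 0.0481 [0.4643, 0.2298, 4.484, -0.0006]
3 0.0656 [0.4636, 0.227, 1.3625, -0.0003]
5 0.044 [0.4651, -0.2805, 0.5116, -0.0013]
5 0.0699 [0.467, -0.2793, 3.6614, 0.001]
4 0.0329 [0.5439, -0.4137, 5.8697, -0.0013]
4 0.0464 [0.5451, -0.4147, 2.7115, 0.0013]
2 0.0307 [0.6174, -0.2269, 1.9221, 0.0004]
2 0.0326 [0.6171, -0.2258, 5.0493, 0.0025]
stick [0.47874916 0.43447299 0.007     ] [[0.387, 0.405, 0.007], [0.385, 0.421, 0.007], [0.571, 0.465, 0.007], [0.573, 0.447, 0.007]]
slate A3 [ 0.35477672 -0.1573643   0.012     ] (24.2490291595459, 66.49674987792969)
slate A3 [ 0.63726969 -0.00845521  0.012     ] (103.54073333740234, 105.34581756591797)
slate T [ 0.64168682 -0.01495609  0.012     ] (42.42066192626953, 42.9001579284668)
ram [ 0.44730542 -0.12137794  0.022     ]
ram [ 0.44735142 -0.11394184  0.022     ]
real	0m50.571s
user	0m31.666s
sys	0m19.445s
```

```bash
python3 - <<'E'
from h import *
def crop(t,n,h=55):
    cal,im,m=pickle.load(open(t+".pkl","rb")); k=m[n][0][1]; v,u=np.argwhere(k).mean(0).astype(int)
    p=cv2.copyMakeBorder(im,h,h,h,h,cv2.BORDER_CONSTANT)[v:v+2*h,u:u+2*h]
    p=np.clip(p.astype(float)*2.,0,255).astype(np.uint8)
    return cv2.resize(p,(395,295) if 0 else (295,295),interpolation=cv2.INTER_CUBIC)
o=np.vstack([np.hstack([crop("A1","offcut1_c"),crop("A2","offcut1_c")]),np.hstack([crop("A3","offcut1_c"),crop("B3","offcut2_c")])])
cv2.imwrite("pics/c12.png",o[...,::-1])
E
```

```text
(no output)
```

View pics/c12.png

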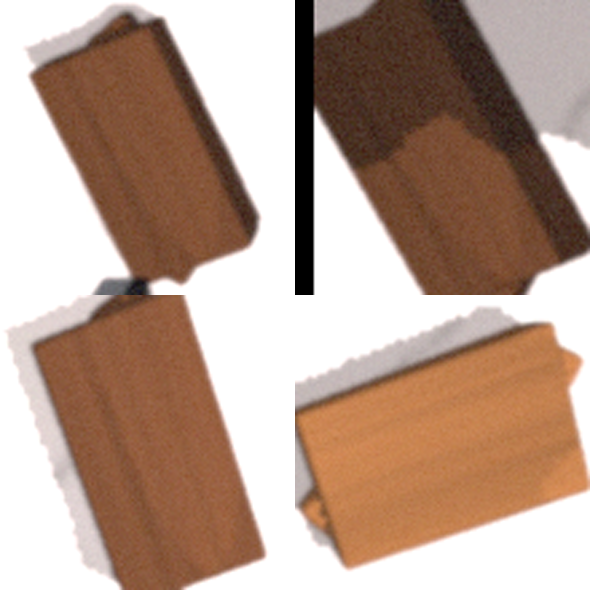

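The crops show offcut1's shadow and side band widening towards the lower end (+x), and offcut2's towards the right (+y). Both agree with the fits. The pile order will be 1, 3, 4, 5, 2, with the pile along world y and tilts +3, −5, +4, −6, +4, which sum to 0. Next is a look at the slate and rack from closer, then offcut1.

Request:
apply_moves --targets '[{"translation":[-0.03,0.41,0],"twist":0,"hand":1},{"translation":[-0.03,0.41,0],"twist":0,"hand":1},{"translation":[-0.03,0.41,0],"twist":0,"hand":1},{"translation":[-0.03,0.41,0],"twist":0,"hand":1},{"translation":[-0.03,0.41,0],"twist":0,"hand":1},{"translation":[-0.03,0.41,0],"twist":0,"hand":1},{"translation":[-0.03,0.41,0],"twist":0,"hand":1},{"translation":[0,0,0],"twist":0,"hand":1}]'

```text
time: 8.55
tool_pos: [0.6809, -0.0122, 0.1994]
tool_rot: [0.0, -0.002, 1.0, 0.001]
contact_force: [-0.5, -0.5, -0.1]
gripper_width: 0.999
grasp_force: 0.0
```

```bash
cat >> h.py <<'E'
def slate(tag):
    cal,im,m=pickle.load(open(tag+".pkl","rb"))
    for s,k in m["slate_top"]:
        c=max(cv2.findContours(k.astype(np.uint8),0,cv2.CHAIN_APPROX_NONE)[0],key=len)[:,0]
        w=np.array([px2w("",q,.012,cal)[:2] for q in c.astype(float)])
        A=np.c_[2*w,np.ones(len(w))]; s=np.linalg.lstsq(A,(w**2).sum(1),rcond=None)[0]; print("slate",s[:2],"R",np.sqrt(s[2]+s[0]**2+s[1]**2))
def go(x,y,z,p):
    s=state();P=s["tool_pos"];c=psi();d=np.array([x,y,z])-P
    tw=-(p-c); X=np.array([np.cos(p+np.pi/2),np.sin(p+np.pi/2)]);Y=np.array([np.cos(p),np.sin(p)])
    print("pos",np.round(P,4),"psi",round(c,4),"twist",round(tw*10,2),"then tool move (units)",np.round([d[:2]@X*10,d[:2]@Y*10,-d[2]*10],3),"t",round(float(s["time"]),2),"q6",round(float(s["joint_pos"][5]),2),"w",round(float(s["gripper_width"]),3),"F",np.round(s["contact_force"],1),round(float(s["grasp_force"]),1))
E
python3 - <<'E'
from h import *
snap("S",["slate_top","rack_seat"]); slate("S"); 
go(.4652,.0972,.12,.3716-np.pi/2)
E
```

```text
slate_top [(0.61, 15208, [257.0, 128.0])]
rack_seat [(0.88, 7352, [483.0, 133.0]), (0.28, 6612, [41.0, 102.0])]
slate [ 0.64257591 -0.01498716] R 0.06715241739133349
pos [ 0.6809 -0.0172  0.1993] psi 1.5704 twist 27.7 then tool move (units) [-1.595 -1.85   0.793] t 8.7 q6 -1.7 w 1.003 F [ 0.1 -1.3  1.1] 0.0
```

Request:
apply_moves --targets '[{"translation":[0,0,0],"twist":0.99,"hand":1},{"translation":[0,0,0],"twist":0.99,"hand":1},{"translation":[0,0,0],"twist":0.99,"hand":1},{"translation":[0,0,0],"twist":0.99,"hand":1},{"translation":[0,0,0],"twist":0.99,"hand":1},{"translation":[0,0,0],"twist":0.99,"hand":1},{"translation":[0,0,0],"twist":0.99,"hand":1},{"translation":[0,0,0],"twist":0.99,"hand":1}]'

```text
time: 9.5
tool_pos: [0.6809, -0.0191, 0.1993]
tool_rot: [0.0, 0.389, 0.921, -0.0]
contact_force: [0.2, -0.3, -0.8]
gripper_width: 1.002
grasp_force: 0.0
```

Request:
apply_moves --targets '[{"translation":[0,0,0],"twist":0.99,"hand":1},{"translation":[0,0,0],"twist":0.99,"hand":1},{"translation":[0,0,0],"twist":0.99,"hand":1},{"translation":[0,0,0],"twist":0.99,"hand":1},{"translation":[0,0,0],"twist":0.99,"hand":1},{"translation":[0,0,0],"twist":0.99,"hand":1},{"translation":[0,0,0],"twist":0.99,"hand":1},{"translation":[0,0,0],"twist":0.99,"hand":1}]'

```text
time: 10.3
tool_pos: [0.6809, -0.0191, 0.1993]
tool_rot: [0.0, 0.714, 0.7, -0.0]
contact_force: [-0.1, 0.2, -0.1]
gripper_width: 0.998
grasp_force: 0.0
```

Request:
apply_moves --targets '[{"translation":[0,0,0],"twist":0.99,"hand":1},{"translation":[0,0,0],"twist":0.99,"hand":1},{"translation":[0,0,0],"twist":0.99,"hand":1},{"translation":[0,0,0],"twist":0.99,"hand":1},{"translation":[0,0,0],"twist":0.99,"hand":1},{"translation":[0,0,0],"twist":0.99,"hand":1},{"translation":[0,0,0],"twist":0.99,"hand":1},{"translation":[0,0,0],"twist":0.99,"hand":1}]'

```text
time: 11.1
tool_pos: [0.6809, -0.019, 0.1993]
tool_rot: [0.0, 0.929, 0.37, -0.0]
contact_force: [0.7, 0.0, -0.3]
gripper_width: 0.999
grasp_force: 0.0
```

Request:
apply_moves --targets '[{"translation":[0,0,0],"twist":0.99,"hand":1},{"translation":[0,0,0],"twist":0.99,"hand":1},{"translation":[0,0,0],"twist":0.99,"hand":1},{"translation":[0,0,0],"twist":0.99,"hand":1},{"translation":[-0.399,-0.463,0],"twist":0,"hand":1},{"translation":[-0.399,-0.463,0.2],"twist":0,"hand":1},{"translation":[-0.399,-0.463,0.3],"twist":0,"hand":1},{"translation":[-0.399,-0.463,0.3],"twist":0,"hand":1}]'

```text
time: 11.9
tool_pos: [0.5147, 0.0703, 0.1394]
tool_rot: [0.0, 0.983, 0.182, 0.001]
contact_force: [0.2, 1.5, 0.2]
gripper_width: 0.996
grasp_force: 0.0
```

Request:
apply_moves --targets '[{"translation":[0,0,0],"twist":0,"hand":1},{"translation":[0,0,0],"twist":0,"hand":1},{"translation":[0,0,0],"twist":0,"hand":1}]'

```text
time: 12.2
tool_pos: [0.5178, 0.0701, 0.1416]
tool_rot: [0.0, 0.983, 0.183, 0.002]
contact_force: [-0.2, -0.6, 0.8]
gripper_width: 1.006
grasp_force: 0.0
```

```bash
python3 - <<'E'
from h import *
go(.4652,.0972,.027,.3716-np.pi/2)
im=snap("P1",["offcut1_c"]); cv2.imwrite("pics/p1.png",im[...,::-1])
E
```

```text
pos [0.5178 0.0701 0.1416] psi -1.2037 twist -0.04 then tool move (units) [-0.392 -0.444  1.146] t 12.2 q6 1.2 w 1.006 F [-0.2 -0.6  0.8] 0.0
offcut1_c [(0.88, 7867, [206.0, 230.0])]
```

View pics/p1.png

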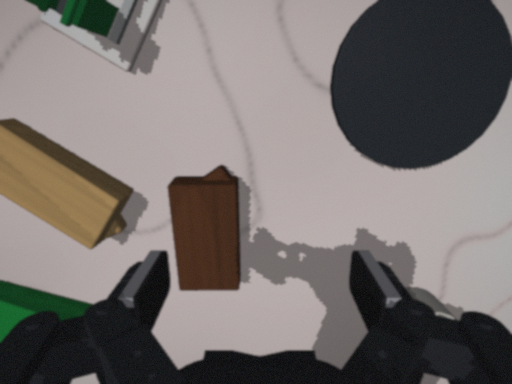

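The picture shows offcut1 at (205,232) with its sides parallel to the fingers, so the yaw is right. The slate is at (420,80). Shift, descend and grip.

Request:
apply_moves --targets '[{"translation":[-0.196,-0.222,0],"twist":0,"hand":1},{"translation":[-0.196,-0.222,0],"twist":0,"hand":1},{"translation":[0,0,0.4],"twist":0,"hand":1},{"translation":[0,0,0.4],"twist":0,"hand":1},{"translation":[0,0,0.2],"twist":0,"hand":1},{"translation":[0,0,0.146],"twist":0,"hand":1},{"translation":[0,0,0],"twist":0,"hand":1}]'

```text
time: 13.0
tool_pos: [0.4631, 0.0979, 0.0239]
tool_rot: [-0.0, 0.983, 0.183, -0.001]
contact_force: [-0.6, -0.4, -1.2]
gripper_width: 1.001
grasp_force: 0.0
```

Request:
apply_moves --targets '[{"translation":[0,0,0],"twist":0,"hand":0},{"translation":[0,0,0],"twist":0,"hand":0},{"translation":[0,0,0],"twist":0,"hand":0},{"translation":[0,0,0],"twist":0,"hand":0},{"translation":[0,0,0],"twist":0,"hand":0},{"translation":[0,0,0],"twist":0,"hand":0}]'

```text
time: 13.6
tool_pos: [0.4651, 0.0984, 0.0271]
tool_rot: [0.0, 0.983, 0.183, 0.002]
contact_force: [-0.3, -0.3, 5.5]
gripper_width: 0.616
grasp_force: 65.4
```

```bash
python3 -c '
from h import *
go(.6425,-.015,.15,0)'
```

```text
pos [0.4651 0.0984 0.0271] psi -1.202 twist -12.02 then tool move (units) [-1.134  1.774 -1.229] t 13.6 q6 1.25 w 0.616 F [-0.3 -0.3  5.5] 65.4
```

Request:
apply_moves --targets '[{"translation":[0,0,-0.2],"twist":0,"hand":0},{"translation":[0,0,-0.4],"twist":-1,"hand":0},{"translation":[0,0,-0.4],"twist":-1,"hand":0},{"translation":[0,0,-0.229],"twist":-1,"hand":0},{"translation":[0,0,0],"twist":-1,"hand":0},{"translation":[0,0,0],"twist":-1,"hand":0},{"translation":[0,0,0],"twist":-1,"hand":0},{"translation":[0,0,0],"twist":-1,"hand":0}]'

```text
time: 14.4
tool_pos: [0.4627, 0.0985, 0.1478]
tool_rot: [-0.0, 0.86, 0.511, -0.0]
contact_force: [0.1, 0.6, -1.0]
gripper_width: 0.619
grasp_force: 64.5
```

Request:
apply_moves --targets '[{"translation":[0,0,0],"twist":-1,"hand":0},{"translation":[0,0,0],"twist":-1,"hand":0},{"translation":[0,0,0],"twist":-1,"hand":0},{"translation":[0,0,0],"twist":-1,"hand":0},{"translation":[0,0,0],"twist":-1,"hand":0},{"translation":[-0.227,0.355,0],"twist":0,"hand":0},{"translation":[-0.227,0.355,0],"twist":0,"hand":0},{"translation":[-0.227,0.355,0],"twist":0,"hand":0}]'

```text
time: 15.2
tool_pos: [0.5702, 0.0296, 0.1477]
tool_rot: [-0.0, 0.708, 0.707, -0.0]
contact_force: [0.4, -0.3, -0.5]
gripper_width: 0.623
grasp_force: 64.5
```

Request:
apply_moves --targets '[{"translation":[-0.227,0.355,0],"twist":0,"hand":0},{"translation":[-0.227,0.355,0],"twist":0,"hand":0},{"translation":[0,0,0],"twist":0,"hand":0},{"translation":[0,0,0],"twist":0,"hand":0},{"translation":[0,0,0],"twist":0,"hand":0}]'

```text
time: 15.7
tool_pos: [0.6394, -0.0148, 0.1475]
tool_rot: [-0.001, 0.708, 0.707, -0.0]
contact_force: [-0.0, 0.8, -0.9]
gripper_width: 0.611
grasp_force: 64.5
```

```bash
python3 -c '
from h import *
go(.6425,-.015,.040,0)
im=snap("H1",["slate_top"]); cv2.imwrite("pics/h1.png",im[...,::-1])'
```

```text
pos [ 0.6394 -0.0148  0.1475] psi -0.0016 twist -0.02 then tool move (units) [-0.002  0.031  1.075] t 15.7 q6 -0.14 w 0.611 F [-0.   0.8 -0.9] 64.5
slate_top [(0.94, 6576, [266.0, 144.0])]
```

View pics/h1.png

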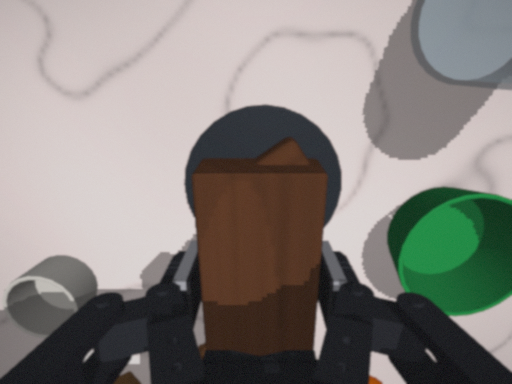

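The held offcut1 is level and square over the slate in the picture, slate around (264,150). I check how noisy the pose reading is against the camera pose before lowering.

```bash
python3 - <<'E'
from h import *
pos={"A2":(.49988,.29974,.20043),"A3":(.49987,.04916,.19936),"B1":(.49997,-.20253,.19925),"B2":(.49998,-.40235,.19933),"B3":(.65875,-.30467,.1995),"S":(.6809,-.0172,.1993),"P1":(.5178,.0701,.1416),"H1":(.6394,-.0148,.1475)}
for t,p in pos.items():
    P=np.array(pickle.load(open(t+".pkl","rb"))[0]["pose"]); print(t,np.round(P[:3,:3].T@(np.array(p)-P[:3,3]),4))
E
```

```text
A2 [-0.0013 -0.0385 -0.1379]
A3 [ 0.0022 -0.0373 -0.1406]
B1 [ 0.0015 -0.0375 -0.1397]
B2 [ 0.0015 -0.0377 -0.1397]
B3 [-0.0023 -0.0359 -0.1391]
S [-0.0047 -0.0373 -0.14  ]
P1 [-0.0007 -0.0388 -0.1404]
H1 [-0.0008 -0.0378 -0.1402]
```

Request:
apply_moves --targets '[{"translation":[0,0,0.4],"twist":0,"hand":0},{"translation":[0,0.015,0.4],"twist":0,"hand":0}]'

```text
time: 16.0
tool_pos: [0.643, -0.0148, 0.0699]
tool_rot: [0.002, 0.707, 0.707, 0.002]
contact_force: [0.3, -0.3, -1.4]
gripper_width: 0.619
grasp_force: 64.6
```

Request:
apply_moves --targets '[{"translation":[0,0,0],"twist":0,"hand":0}]'

```text
time: 16.1
tool_pos: [0.6363, -0.014, 0.0614]
tool_rot: [-0.005, 0.707, 0.707, -0.004]
contact_force: [-1.3, 0.4, -1.9]
gripper_width: 0.621
grasp_force: 64.4
```

Request:
apply_moves --targets '[{"translation":[0,0,0],"twist":0,"hand":0}]'

```text
time: 16.2
tool_pos: [0.6409, -0.0148, 0.0678]
tool_rot: [-0.001, 0.708, 0.707, -0.001]
contact_force: [-0.1, 1.0, -0.3]
gripper_width: 0.618
grasp_force: 64.4
```

Request:
apply_moves --targets '[{"translation":[0,0,0],"twist":0,"hand":0}]'

```text
time: 16.3
tool_pos: [0.6435, -0.0153, 0.071]
tool_rot: [0.002, 0.708, 0.707, 0.001]
contact_force: [0.3, -1.0, -1.5]
gripper_width: 0.623
grasp_force: 64.4
```

Request:
apply_moves --targets '[{"translation":[0,0,0],"twist":0,"hand":0},{"translation":[0,0,0],"twist":0,"hand":0},{"translation":[0,0,0],"twist":0,"hand":0},{"translation":[0,0,0],"twist":0,"hand":0},{"translation":[0,0,0],"twist":0,"hand":0}]'

```text
time: 16.8
tool_pos: [0.6419, -0.0154, 0.0681]
tool_rot: [0.0, 0.708, 0.706, 0.0]
contact_force: [-1.5, -0.7, -1.2]
gripper_width: 0.622
grasp_force: 64.4
```

Request:
apply_moves --targets '[{"translation":[0,0,0],"twist":0,"hand":0}]'

```text
time: 16.9
tool_pos: [0.6419, -0.0154, 0.0679]
tool_rot: [-0.0, 0.708, 0.706, -0.0]
contact_force: [0.2, -0.4, -0.5]
gripper_width: 0.616
grasp_force: 64.4
```

Request:
apply_moves --targets '[{"translation":[0,0,0.14],"twist":0,"hand":0},{"translation":[0,0,0.1],"twist":0,"hand":0},{"translation":[0,0,0.04],"twist":0,"hand":0},{"translation":[0,0,0.01],"twist":0,"hand":0},{"translation":[0,0,0],"twist":0,"hand":0},{"translation":[0,0,0],"twist":0,"hand":0}]'

```text
time: 17.5
tool_pos: [0.6418, -0.0154, 0.0392]
tool_rot: [-0.0, 0.708, 0.706, -0.0]
contact_force: [-3.8, 0.8, 5.5]
gripper_width: 0.619
grasp_force: 65.3
```

Request:
apply_moves --targets '[{"translation":[0,0,0],"twist":0,"hand":1},{"translation":[0,0,0],"twist":0,"hand":1},{"translation":[0,0,0],"twist":0,"hand":1},{"translation":[0,0,0],"twist":0,"hand":1},{"translation":[0,0,-0.2],"twist":0,"hand":1},{"translation":[0,0,-0.4],"twist":0,"hand":1},{"translation":[0,0,-0.4],"twist":0,"hand":1},{"translation":[0,0,0],"twist":0,"hand":1}]'

```text
time: 18.3
tool_pos: [0.6462, -0.0159, 0.1469]
tool_rot: [0.005, 0.708, 0.706, 0.004]
contact_force: [1.1, -0.0, 1.0]
gripper_width: 1.002
grasp_force: 0.0
```

```bash
python3 -c '
from h import *
go(.4643,.2298,.12,4.484-2*np.pi+np.pi/2)'
```

```text
pos [ 0.6462 -0.0159  0.1469] psi -0.0019 twist 2.26 then tool move (units) [ 1.982 -2.329  0.269] t 18.3 q6 -0.14 w 1.002 F [ 1.1 -0.   1. ] 0.0
```

Request:
apply_moves --targets '[{"translation":[0,0,0],"twist":0.75,"hand":1},{"translation":[0,0,0],"twist":0.75,"hand":1},{"translation":[0,0,0],"twist":0.75,"hand":1},{"translation":[0.284,-0.326,0.03],"twist":0,"hand":1},{"translation":[0.284,-0.326,0.03],"twist":0,"hand":1},{"translation":[0.284,-0.326,0.03],"twist":0,"hand":1},{"translation":[0.284,-0.326,0.03],"twist":0,"hand":1},{"translation":[0.284,-0.326,0.03],"twist":0,"hand":1}]'

```text
time: 19.1
tool_pos: [0.5136, 0.1607, 0.1232]
tool_rot: [-0.0, 0.783, 0.622, -0.0]
contact_force: [0.8, 0.9, 0.2]
gripper_width: 0.999
grasp_force: 0.0
```

Request:
apply_moves --targets '[{"translation":[0.284,-0.326,0.03],"twist":0,"hand":1},{"translation":[0.284,-0.326,0.03],"twist":0,"hand":1},{"translation":[0,0,0],"twist":0,"hand":1},{"translation":[0,0,0],"twist":0,"hand":1},{"translation":[0,0,0],"twist":0,"hand":1},{"translation":[0,0,0],"twist":0,"hand":1},{"translation":[0,0,0],"twist":0,"hand":1},{"translation":[0,0,0],"twist":0,"hand":1}]'

```text
time: 19.9
tool_pos: [0.4648, 0.229, 0.118]
tool_rot: [0.0, 0.783, 0.622, 0.0]
contact_force: [0.4, 0.2, 0.6]
gripper_width: 1.004
grasp_force: 0.0
```

```bash
python3 -c '
from h import *
go(.4643,.2298,.029,4.484-2*np.pi+np.pi/2)
snap("P3",["offcut3_c"])
from fit import *
fit(3,[("P3","offcut3_c",0),("A2","offcut3_c",0)])'
```

```text
pos [0.4648 0.229  0.118 ] psi -0.2284 twist -0.0 then tool move (units) [ 0.006 -0.007  0.89 ] t 19.9 q6 0.54 w 1.004 F [0.4 0.2 0.6] 0.0
offcut3_c [(0.73, 11203, [258.0, 196.0]), (0.66, 10180, [75.0, 241.0]), (0.42, 92, [2.0, 94.0])]
3 0.0368 [0.4645, 0.2297, -1.7957, -0.0012]
3 0.0531 [0.4641, 0.2277, 1.357, 0.0028]
```

Request:
apply_moves --targets '[{"translation":[0,0,0.4],"twist":0,"hand":1},{"translation":[0,0,0.3],"twist":0,"hand":1},{"translation":[0,0,0.15],"twist":0,"hand":1},{"translation":[0,0,0.04],"twist":0,"hand":1},{"translation":[0,0,0],"twist":0,"hand":1},{"translation":[0,0,0],"twist":0,"hand":0},{"translation":[0,0,0],"twist":0,"hand":0},{"translation":[0,0,0],"twist":0,"hand":0}]'

```text
time: 20.8
tool_pos: [0.4659, 0.2302, 0.031]
tool_rot: [0.001, 0.783, 0.623, 0.002]
contact_force: [1.8, 0.5, -0.8]
gripper_width: 0.594
grasp_force: 64.6
```

Request:
apply_moves --targets '[{"translation":[0,0,0],"twist":0,"hand":0},{"translation":[0,0,0],"twist":0,"hand":0},{"translation":[0,0,0],"twist":0,"hand":0}]'

```text
time: 21.1
tool_pos: [0.4658, 0.2302, 0.0309]
tool_rot: [0.001, 0.783, 0.622, 0.002]
contact_force: [-0.1, -0.5, 6.4]
gripper_width: 0.591
grasp_force: 65.5
```

Request:
apply_moves --targets '[{"translation":[0,0,-0.2],"twist":0,"hand":0},{"translation":[0,0,-0.4],"twist":0,"hand":0},{"translation":[0,0,-0.4],"twist":-0.57,"hand":0},{"translation":[0,0,-0.3],"twist":-0.57,"hand":0},{"translation":[0,0,0],"twist":-0.57,"hand":0},{"translation":[0,0,0],"twist":-0.57,"hand":0},{"translation":[-0.349,0.253,0],"twist":0,"hand":0},{"translation":[-0.349,0.253,0],"twist":0,"hand":0}]'

```text
time: 21.9
tool_pos: [0.5147, 0.1598, 0.1587]
tool_rot: [-0.0, 0.706, 0.708, -0.0]
contact_force: [0.5, 0.3, -1.7]
gripper_width: 0.592
grasp_force: 64.6
```

Request:
apply_moves --targets '[{"translation":[-0.349,0.253,0],"twist":0,"hand":0},{"translation":[-0.349,0.253,0],"twist":0,"hand":0},{"translation":[-0.349,0.253,0],"twist":0,"hand":0},{"translation":[-0.349,0.253,0],"twist":0,"hand":0},{"translation":[-0.349,0.253,0],"twist":0,"hand":0},{"translation":[0,0,0],"twist":0,"hand":0},{"translation":[0,0,0],"twist":0,"hand":0},{"translation":[0,0,0],"twist":0,"hand":0}]'

```text
time: 22.7
tool_pos: [0.6408, -0.0136, 0.1583]
tool_rot: [-0.001, 0.707, 0.708, -0.0]
contact_force: [-0.8, 0.2, -0.8]
gripper_width: 0.59
grasp_force: 64.7
```

Request:
apply_moves --targets '[{"translation":[0,0,0],"twist":0,"hand":0},{"translation":[0,0,0],"twist":0,"hand":0},{"translation":[0,0,0],"twist":0,"hand":0}]'

```text
time: 23.0
tool_pos: [0.6414, -0.0137, 0.1592]
tool_rot: [0.0, 0.706, 0.708, 0.0]
contact_force: [0.7, -0.3, -1.1]
gripper_width: 0.599
grasp_force: 64.7
```

```bash
python3 -c '
from h import *
go(.642,-.0154,.085,0)'
```

```text
pos [ 0.6414 -0.0137  0.1592] psi 0.0021 twist 0.02 then tool move (units) [-0.017  0.006  0.742] t 23.0 q6 -0.14 w 0.599 F [ 0.7 -0.3 -1.1] 64.7
```

Request:
apply_moves --targets '[{"translation":[-0.01,0.005,0.4],"twist":0,"hand":0},{"translation":[-0.01,0,0.3],"twist":0,"hand":0},{"translation":[0,0,0.1],"twist":0,"hand":0},{"translation":[0,0,0],"twist":0,"hand":0},{"translation":[0,0,0],"twist":0,"hand":0},{"translation":[0,0,0.03],"twist":0,"hand":0},{"translation":[0,0,0.03],"twist":0,"hand":0},{"translation":[0,0,0],"twist":0,"hand":0}]'

```text
time: 23.8
tool_pos: [0.6425, -0.0165, 0.0735]
tool_rot: [0.0, 0.707, 0.707, 0.0]
contact_force: [-1.2, 0.0, 0.2]
gripper_width: 0.591
grasp_force: 64.6
```

Request:
apply_moves --targets '[{"translation":[0,0,0.02],"twist":0,"hand":0},{"translation":[0,0,0],"twist":0,"hand":0},{"translation":[0,0,0],"twist":0,"hand":0}]'

```text
time: 24.1
tool_pos: [0.6428, -0.0166, 0.073]
tool_rot: [0.0, 0.707, 0.708, 0.0]
contact_force: [-3.6, -0.9, 5.6]
gripper_width: 0.593
grasp_force: 65.6
```

Request:
apply_moves --targets '[{"translation":[0,0,0.02],"twist":0,"hand":0},{"translation":[0,0,0],"twist":0,"hand":0},{"translation":[0,0,0],"twist":0,"hand":0}]'

```text
time: 24.4
tool_pos: [0.6432, -0.017, 0.0717]
tool_rot: [0.001, 0.707, 0.708, 0.0]
contact_force: [-4.4, -2.1, 8.5]
gripper_width: 0.593
grasp_force: 66.1
```

Request:
apply_moves --targets '[{"translation":[0,0,0],"twist":0,"hand":1},{"translation":[0,0,0],"twist":0,"hand":1},{"translation":[0,0,0],"twist":0,"hand":1},{"translation":[0,0,0],"twist":0,"hand":1},{"translation":[0,0,-0.2],"twist":0,"hand":1},{"translation":[0,0,-0.4],"twist":0,"hand":1},{"translation":[0,0,-0.4],"twist":0,"hand":1},{"translation":[0,0,0],"twist":0,"hand":1}]'

```text
time: 25.2
tool_pos: [0.6462, -0.0169, 0.1769]
tool_rot: [0.005, 0.707, 0.708, 0.004]
contact_force: [-0.2, -0.1, 0.8]
gripper_width: 0.998
grasp_force: 0.0
```

Request:
apply_moves --targets '[{"translation":[0,0,0],"twist":0,"hand":1},{"translation":[0,0,0],"twist":0,"hand":1},{"translation":[0,0,0],"twist":0,"hand":1},{"translation":[0,0,0],"twist":0,"hand":1}]'

```text
time: 25.6
tool_pos: [0.6413, -0.0163, 0.167]
tool_rot: [-0.001, 0.707, 0.707, -0.001]
contact_force: [0.5, -0.5, -0.1]
gripper_width: 0.998
grasp_force: 0.0
```

```bash
python3 -c '
from h import *
go(.5439,-.4137,.16,5.8697-2*np.pi-np.pi/2)
a=grab_frame("wrist"); b=grab_frame("scene")
b=cv2.resize(b[150:260,180:340],(480,330),interpolation=cv2.INTER_CUBIC); a=cv2.resize(a,(300,225)); 
o=np.zeros((330,780,3),np.uint8); o[:,:480]=b;o[:225,480:]=a; cv2.imwrite("pics/s3.png",o[...,::-1])'
```

```text
pos [ 0.6413 -0.0163  0.167 ] psi 0.001 twist 19.85 then tool move (units) [0.705 4.03  0.07 ] t 25.6 q6 -0.14 w 0.998 F [ 0.5 -0.5 -0.1] 0.0
```

View pics/s3.png

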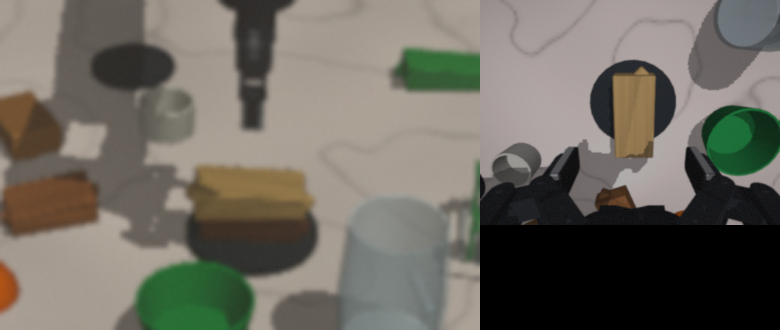

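Picture: in the scene view (left) offcut3 lies on offcut1 at about (250,200), thick end left (−y) over offcut1's thin end. In the wrist view (right) it is square and centred on the slate at (633,112). Next is offcut4.

Request:
apply_moves --targets '[{"translation":[0,0,0],"twist":0.993,"hand":1},{"translation":[0,0,0],"twist":0.993,"hand":1},{"translation":[0,0,0],"twist":0.993,"hand":1},{"translation":[0,0,0],"twist":0.993,"hand":1},{"translation":[0,0,0],"twist":0.993,"hand":1},{"translation":[0,0,0],"twist":0.993,"hand":1},{"translation":[0,0,0],"twist":0.993,"hand":1},{"translation":[0,0,0],"twist":0.993,"hand":1}]'

```text
time: 26.5
tool_pos: [0.642, -0.0165, 0.1686]
tool_rot: [-0.0, 0.926, 0.377, -0.0]
contact_force: [-0.2, 0.5, 0.1]
gripper_width: 1.002
grasp_force: 0.0
```

Request:
apply_moves --targets '[{"translation":[0,0,0],"twist":0.993,"hand":1},{"translation":[0,0,0],"twist":0.993,"hand":1},{"translation":[0,0,0],"twist":0.993,"hand":1},{"translation":[0,0,0],"twist":0.993,"hand":1},{"translation":[0,0,0],"twist":0.993,"hand":1},{"translation":[0,0,0],"twist":0.993,"hand":1},{"translation":[0,0,0],"twist":0.993,"hand":1},{"translation":[0,0,0],"twist":0.993,"hand":1}]'

```text
time: 27.3
tool_pos: [0.642, -0.0165, 0.1686]
tool_rot: [-0.0, 1.0, -0.011, -0.0]
contact_force: [0.1, -0.1, -0.4]
gripper_width: 1.002
grasp_force: 0.0
```

Request:
apply_moves --targets '[{"translation":[0,0,0],"twist":0.993,"hand":1},{"translation":[0,0,0],"twist":0.993,"hand":1},{"translation":[0,0,0],"twist":0.993,"hand":1},{"translation":[0,0,0],"twist":0.993,"hand":1},{"translation":[0.07,0.403,0],"twist":0,"hand":1},{"translation":[0.07,0.403,0],"twist":0,"hand":1},{"translation":[0.07,0.403,0],"twist":0,"hand":1},{"translation":[0.07,0.403,0],"twist":0,"hand":1}]'

```text
time: 28.1
tool_pos: [0.6023, -0.1766, 0.1687]
tool_rot: [-0.0, 0.979, -0.205, -0.0]
contact_force: [0.3, 0.1, -0.1]
gripper_width: 1.001
grasp_force: 0.0
```

Request:
apply_moves --targets '[{"translation":[0.07,0.403,0.06],"twist":0,"hand":1},{"translation":[0.07,0.403,0.06],"twist":0,"hand":1},{"translation":[0.07,0.403,0.06],"twist":0,"hand":1},{"translation":[0.07,0.403,0.06],"twist":0,"hand":1},{"translation":[0.07,0.403,0.06],"twist":0,"hand":1},{"translation":[0.07,0.403,0.06],"twist":0,"hand":1},{"translation":[0,0,0],"twist":0,"hand":1},{"translation":[0,0,0],"twist":0,"hand":1}]'

```text
time: 28.9
tool_pos: [0.5434, -0.4141, 0.1322]
tool_rot: [-0.001, 0.978, -0.207, -0.001]
contact_force: [0.3, -0.3, 0.6]
gripper_width: 1.004
grasp_force: 0.0
```

Request:
apply_moves --targets '[{"translation":[0,0,0],"twist":0,"hand":1},{"translation":[0,0,0],"twist":0,"hand":1},{"translation":[0,0,0],"twist":0,"hand":1},{"translation":[0,0,0],"twist":0,"hand":1},{"translation":[0,0,0],"twist":0,"hand":1}]'

```text
time: 29.4
tool_pos: [0.5443, -0.4131, 0.1332]
tool_rot: [0.0, 0.979, -0.205, 0.0]
contact_force: [0.0, -0.3, -0.5]
gripper_width: 1.0
grasp_force: 0.0
```

```bash
python3 -c '
from h import *
go(.5439,-.4137,.029,5.8697-2*np.pi-np.pi/2)
snap("P4",["offcut4_c"])
from fit import *
fit(4,[("P4","offcut4_c",0),("B2","offcut4_c",0)])'
```

```text
pos [ 0.5443 -0.4131  0.1332] psi -1.9842 twist 0.0 then tool move (units) [-1.000e-03  7.000e-03  1.042e+00] t 29.4 q6 1.23 w 1.0 F [ 0.  -0.3 -0.5] 0.0
offcut4_c [(0.85, 8839, [260.0, 190.0])]
4 0.0338 [0.5437, -0.4139, -0.4175, -0.0007]
4 0.0496 [0.5456, -0.4148, 2.7289, -0.0007]
```

Request:
apply_moves --targets '[{"translation":[0,0,0.4],"twist":0,"hand":1},{"translation":[0,0,0.4],"twist":0,"hand":1},{"translation":[0,0,0.2],"twist":0,"hand":1},{"translation":[0,0,0.042],"twist":0,"hand":1},{"translation":[0,0,0],"twist":0,"hand":1},{"translation":[0,0,0],"twist":0,"hand":0},{"translation":[0,0,0],"twist":0,"hand":0},{"translation":[0,0,0],"twist":0,"hand":0}]'

```text
time: 30.3
tool_pos: [0.5454, -0.4148, 0.0316]
tool_rot: [0.001, 0.979, -0.206, 0.002]
contact_force: [1.3, -0.2, 8.4]
gripper_width: 0.637
grasp_force: 67.5
```

Request:
apply_moves --targets '[{"translation":[0,0,0],"twist":0,"hand":0},{"translation":[0,0,0],"twist":0,"hand":0},{"translation":[0,0,0],"twist":0,"hand":0}]'

```text
time: 30.6
tool_pos: [0.5455, -0.4149, 0.0316]
tool_rot: [0.001, 0.979, -0.206, 0.002]
contact_force: [0.1, 0.1, 5.9]
gripper_width: 0.64
grasp_force: 67.0
```

Request:
apply_moves --targets '[{"translation":[0,0,-0.2],"twist":0,"hand":0},{"translation":[0,0,-0.4],"twist":-0.992,"hand":0},{"translation":[0,0,-0.4],"twist":-0.992,"hand":0},{"translation":[0,0,-0.4],"twist":-0.992,"hand":0},{"translation":[0,0,0],"twist":-0.992,"hand":0},{"translation":[0,0,0],"twist":-0.992,"hand":0},{"translation":[0,0,0],"twist":-0.992,"hand":0},{"translation":[0,0,0],"twist":-0.992,"hand":0}]'

```text
time: 31.4
tool_pos: [0.5437, -0.4132, 0.1685]
tool_rot: [-0.0, 0.99, 0.142, -0.0]
contact_force: [-1.0, -0.1, -1.1]
gripper_width: 0.64
grasp_force: 66.1
```

Request:
apply_moves --targets '[{"translation":[0,0,0],"twist":-0.992,"hand":0},{"translation":[0,0,0],"twist":-0.992,"hand":0},{"translation":[0,0,0],"twist":-0.992,"hand":0},{"translation":[0,0,0],"twist":-0.992,"hand":0},{"translation":[0,0,0],"twist":-0.992,"hand":0},{"translation":[0,0,0],"twist":-0.992,"hand":0},{"translation":[0,0,0],"twist":-0.992,"hand":0},{"translation":[0,0,0],"twist":-0.992,"hand":0}]'

```text
time: 32.2
tool_pos: [0.5437, -0.4132, 0.1684]
tool_rot: [-0.0, 0.858, 0.513, -0.0]
contact_force: [0.6, -0.5, -1.4]
gripper_width: 0.639
grasp_force: 66.1
```

Request:
apply_moves --targets '[{"translation":[0,0,0],"twist":-0.992,"hand":0},{"translation":[0,0,0],"twist":-0.992,"hand":0},{"translation":[0,0,0],"twist":-0.992,"hand":0},{"translation":[0,0,0],"twist":-0.992,"hand":0},{"translation":[0,0,0],"twist":-0.992,"hand":0},{"translation":[0.397,0.098,0],"twist":0,"hand":0},{"translation":[0.397,0.098,0],"twist":0,"hand":0},{"translation":[0.397,0.098,0],"twist":0,"hand":0}]'

```text
time: 33.0
tool_pos: [0.5733, -0.2932, 0.1684]
tool_rot: [-0.0, 0.708, 0.706, 0.0]
contact_force: [0.1, 0.1, -1.8]
gripper_width: 0.641
grasp_force: 66.1
```

Request:
apply_moves --targets '[{"translation":[0.397,0.098,0],"twist":0,"hand":0},{"translation":[0.397,0.098,0],"twist":0,"hand":0},{"translation":[0.397,0.098,0],"twist":0,"hand":0},{"translation":[0.397,0.098,0],"twist":0,"hand":0},{"translation":[0.397,0.098,0],"twist":0,"hand":0},{"translation":[0.397,0.098,0],"twist":0,"hand":0},{"translation":[0.397,0.098,0],"twist":0,"hand":0},{"translation":[0,0,0],"twist":0,"hand":0}]'

```text
time: 33.8
tool_pos: [0.6427, -0.012, 0.1686]
tool_rot: [-0.001, 0.706, 0.709, 0.001]
contact_force: [-0.4, -0.6, -2.0]
gripper_width: 0.639
grasp_force: 66.1
```

Request:
apply_moves --targets '[{"translation":[0,0,0],"twist":0,"hand":0},{"translation":[0,0,0],"twist":0,"hand":0},{"translation":[0,0,0],"twist":0,"hand":0},{"translation":[0,0,0],"twist":0,"hand":0},{"translation":[0,0,0],"twist":0,"hand":0},{"translation":[0,0,0],"twist":0,"hand":0}]'

```text
time: 34.4
tool_pos: [0.6424, -0.0172, 0.1688]
tool_rot: [0.0, 0.708, 0.706, 0.0]
contact_force: [-1.0, -0.5, -2.0]
gripper_width: 0.638
grasp_force: 66.1
```

```bash
python3 -c '
from h import *
go(.642,-.0155,.105,0)'
```

```text
pos [ 0.6424 -0.0172  0.1688] psi -0.0018 twist -0.02 then tool move (units) [ 0.017 -0.004  0.638] t 34.4 q6 -0.14 w 0.638 F [-1.  -0.5 -2. ] 66.1
```

Request:
apply_moves --targets '[{"translation":[0.01,0,0.3],"twist":0,"hand":0},{"translation":[0,0,0.25],"twist":0,"hand":0},{"translation":[0,0,0.08],"twist":0,"hand":0},{"translation":[0,0,0],"twist":0,"hand":0},{"translation":[0,0,0],"twist":0,"hand":0},{"translation":[0,0,0.03],"twist":0,"hand":0},{"translation":[0,0,0.02],"twist":0,"hand":0},{"translation":[0,0,0],"twist":0,"hand":0}]'

```text
time: 35.2
tool_pos: [0.6432, -0.0158, 0.1019]
tool_rot: [0.001, 0.707, 0.707, 0.001]
contact_force: [0.1, 0.2, 0.2]
gripper_width: 0.635
grasp_force: 66.4
```

Request:
apply_moves --targets '[{"translation":[0,0,0.01],"twist":0,"hand":0},{"translation":[0,0,0],"twist":0,"hand":0},{"translation":[0,0,0],"twist":0,"hand":0}]'

```text
time: 35.5
tool_pos: [0.6433, -0.0156, 0.1014]
tool_rot: [0.001, 0.707, 0.707, 0.001]
contact_force: [-0.5, 2.4, 4.8]
gripper_width: 0.637
grasp_force: 66.9
```

Request:
apply_moves --targets '[{"translation":[0,0,0.02],"twist":0,"hand":0},{"translation":[0,0,0],"twist":0,"hand":0},{"translation":[0,0,0],"twist":0,"hand":1},{"translation":[0,0,0],"twist":0,"hand":1},{"translation":[0,0,0],"twist":0,"hand":1},{"translation":[0,0,0],"twist":0,"hand":1},{"translation":[0,0,-0.2],"twist":0,"hand":1},{"translation":[0,0,-0.4],"twist":0,"hand":1}]'

```text
time: 36.3
tool_pos: [0.6394, -0.0153, 0.1532]
tool_rot: [-0.004, 0.707, 0.707, -0.003]
contact_force: [1.1, 0.2, 0.2]
gripper_width: 1.0
grasp_force: 0.0
```

Request:
apply_moves --targets '[{"translation":[0,0,-0.4],"twist":0,"hand":1},{"translation":[0,0,0],"twist":-0.99,"hand":1},{"translation":[0,0,0],"twist":-0.99,"hand":1},{"translation":[0,0,0],"twist":-0.99,"hand":1},{"translation":[0,0,0],"twist":-0.99,"hand":1},{"translation":[0,0,0],"twist":-0.99,"hand":1},{"translation":[0,0,0],"twist":-0.99,"hand":1},{"translation":[0,0,0],"twist":-0.99,"hand":1}]'

```text
time: 37.1
tool_pos: [0.6422, -0.0157, 0.1973]
tool_rot: [-0.0, 0.424, 0.906, -0.0]
contact_force: [0.9, -0.0, -0.0]
gripper_width: 1.002
grasp_force: 0.0
```

Request:
apply_moves --targets '[{"translation":[0,0,0],"twist":-0.99,"hand":1},{"translation":[0,0,0],"twist":-0.99,"hand":1},{"translation":[0,0,0],"twist":-0.99,"hand":1},{"translation":[0,0,0],"twist":-0.99,"hand":1},{"translation":[0,0,0],"twist":-0.99,"hand":1},{"translation":[0,0,0],"twist":-0.99,"hand":1},{"translation":[0,0,0],"twist":-0.99,"hand":1},{"translation":[0,0,0],"twist":-0.99,"hand":1}]'

```text
time: 37.9
tool_pos: [0.6423, -0.0157, 0.1973]
tool_rot: [-0.0, 0.041, 0.999, 0.0]
contact_force: [-0.1, -0.1, -0.1]
gripper_width: 1.001
grasp_force: 0.0
```

Request:
apply_moves --targets '[{"translation":[0,0,0],"twist":-0.99,"hand":1},{"translation":[0,0,0],"twist":-0.99,"hand":1},{"translation":[0,0,0],"twist":-0.99,"hand":1},{"translation":[0,0,0],"twist":-0.99,"hand":1},{"translation":[0,0,0],"twist":-0.99,"hand":1},{"translation":[0,0,0],"twist":-0.99,"hand":1},{"translation":[0.355,-0.18,0],"twist":0,"hand":1},{"translation":[0.355,-0.18,0],"twist":0,"hand":1}]'

```text
time: 38.7
tool_pos: [0.5974, -0.0817, 0.1973]
tool_rot: [-0.0, -0.252, 0.968, 0.0]
contact_force: [0.5, -1.0, -0.5]
gripper_width: 1.0
grasp_force: 0.0
```

Request:
apply_moves --targets '[{"translation":[0.355,-0.18,0.11],"twist":0,"hand":1},{"translation":[0.355,-0.18,0.11],"twist":0,"hand":1},{"translation":[0.355,-0.18,0.11],"twist":0,"hand":1},{"translation":[0.355,-0.18,0.11],"twist":0,"hand":1},{"translation":[0.355,-0.18,0.11],"twist":0,"hand":1},{"translation":[0.355,-0.18,0.11],"twist":0,"hand":1},{"translation":[0,0,0],"twist":0,"hand":1},{"translation":[0,0,0],"twist":0,"hand":1}]'

```text
time: 39.5
tool_pos: [0.4636, -0.2798, 0.1313]
tool_rot: [-0.0, -0.25, 0.968, 0.001]
contact_force: [-0.2, -0.8, 0.6]
gripper_width: 1.001
grasp_force: 0.0
```

Request:
apply_moves --targets '[{"translation":[0,0,0],"twist":0,"hand":1},{"translation":[0,0,0],"twist":0,"hand":1},{"translation":[0,0,0],"twist":0,"hand":1},{"translation":[0,0,0],"twist":0,"hand":1},{"translation":[0,0,0],"twist":0,"hand":1}]'

```text
time: 40.0
tool_pos: [0.4645, -0.2791, 0.1319]
tool_rot: [0.0, -0.251, 0.968, -0.0]
contact_force: [-0.7, -0.7, 0.1]
gripper_width: 1.002
grasp_force: 0.0
```

```bash
python3 -c '
from h import *
go(.4651,-.2805,.029,.5116+np.pi/2)
snap("P5",["offcut5_c"])
from fit import *
fit(5,[("P5","offcut5_c",0),("B2","offcut5_c",0)])'
```

```text
pos [ 0.4645 -0.2791  0.1319] psi 2.0788 twist -0.04 then tool move (units) [ 1.000e-03 -1.500e-02  1.029e+00] t 40.0 q6 -2.76 w 1.002 F [-0.7 -0.7  0.1] 0.0
offcut5_c [(0.81, 10711, [259.0, 191.0])]
5 0.0363 [0.4644, -0.2806, 0.506, -0.001]
5 0.0548 [0.4668, -0.2791, 3.6623, 0.0036]
```

Request:
apply_moves --targets '[{"translation":[0,-0.015,0.4],"twist":0,"hand":1},{"translation":[0,0,0.4],"twist":0,"hand":1},{"translation":[0,0,0.19],"twist":0,"hand":1},{"translation":[0,0,0.04],"twist":0,"hand":1},{"translation":[0,0,0],"twist":0,"hand":1},{"translation":[0,0,0],"twist":0,"hand":0},{"translation":[0,0,0],"twist":0,"hand":0},{"translation":[0,0,0],"twist":0,"hand":0}]'

```text
time: 40.9
tool_pos: [0.4663, -0.2819, 0.0311]
tool_rot: [0.001, -0.251, 0.968, -0.002]
contact_force: [-0.2, -0.3, 4.8]
gripper_width: 0.662
grasp_force: 66.4
```

Request:
apply_moves --targets '[{"translation":[0,0,0],"twist":0,"hand":0},{"translation":[0,0,0],"twist":0,"hand":0},{"translation":[0,0,0],"twist":0,"hand":0}]'

```text
time: 41.2
tool_pos: [0.4664, -0.282, 0.0312]
tool_rot: [0.001, -0.251, 0.968, -0.002]
contact_force: [0.5, 0.3, 6.6]
gripper_width: 0.664
grasp_force: 66.7
```

Request:
apply_moves --targets '[{"translation":[0,0,-0.2],"twist":0,"hand":0},{"translation":[0,0,-0.4],"twist":0.99,"hand":0},{"translation":[0,0,-0.4],"twist":0.99,"hand":0},{"translation":[0,0,-0.4],"twist":0.99,"hand":0},{"translation":[0,0,-0.35],"twist":0.99,"hand":0},{"translation":[0,0,0],"twist":0.99,"hand":0},{"translation":[0,0,0],"twist":0.99,"hand":0},{"translation":[0,0,0],"twist":0.99,"hand":0}]'

```text
time: 42.0
tool_pos: [0.4648, -0.2807, 0.2042]
tool_rot: [0.0, 0.095, 0.995, -0.0]
contact_force: [-0.7, 0.3, -1.1]
gripper_width: 0.662
grasp_force: 65.8
```

Request:
apply_moves --targets '[{"translation":[0,0,0],"twist":0.99,"hand":0},{"translation":[0,0,0],"twist":0.99,"hand":0},{"translation":[0,0,0],"twist":0.99,"hand":0},{"translation":[0,0,0],"twist":0.99,"hand":0},{"translation":[0,0,0],"twist":0.99,"hand":0},{"translation":[0,0,0],"twist":0.99,"hand":0},{"translation":[0,0,0],"twist":0.99,"hand":0},{"translation":[0,0,0],"twist":0.99,"hand":0}]'

```text
time: 42.8
tool_pos: [0.4646, -0.2806, 0.2036]
tool_rot: [-0.0, 0.471, 0.882, 0.0]
contact_force: [0.6, 0.6, -1.6]
gripper_width: 0.662
grasp_force: 65.8
```

Request:
apply_moves --targets '[{"translation":[0,0,0],"twist":0.99,"hand":0},{"translation":[0,0,0],"twist":0.99,"hand":0},{"translation":[0,0,0],"twist":0.99,"hand":0},{"translation":[0,0,0],"twist":0.99,"hand":0},{"translation":[0,0,0],"twist":0.99,"hand":0},{"translation":[0,0,0],"twist":0.99,"hand":0},{"translation":[0.329,0.222,0],"twist":0,"hand":0},{"translation":[0.329,0.222,0],"twist":0,"hand":0}]'

```text
time: 43.6
tool_pos: [0.5093, -0.2148, 0.2037]
tool_rot: [0.0, 0.708, 0.706, 0.0]
contact_force: [1.1, -0.1, -1.3]
gripper_width: 0.658
grasp_force: 65.8
```

Request:
apply_moves --targets '[{"translation":[0.329,0.222,0],"twist":0,"hand":0},{"translation":[0.329,0.222,0],"twist":0,"hand":0},{"translation":[0.329,0.222,0],"twist":0,"hand":0},{"translation":[0.329,0.222,0],"twist":0,"hand":0},{"translation":[0.329,0.222,0],"twist":0,"hand":0},{"translation":[0.329,0.222,0],"twist":0,"hand":0},{"translation":[0,0,0],"twist":0,"hand":0},{"translation":[0,0,0],"twist":0,"hand":0}]'

```text
time: 44.4
tool_pos: [0.6426, -0.017, 0.2033]
tool_rot: [-0.0, 0.707, 0.707, -0.0]
contact_force: [-1.0, -0.4, -0.6]
gripper_width: 0.66
grasp_force: 65.9
```

Request:
apply_moves --targets '[{"translation":[0,0,0],"twist":0,"hand":0},{"translation":[0,0,0],"twist":0,"hand":0},{"translation":[0,0,0],"twist":0,"hand":0},{"translation":[0,0,0],"twist":0,"hand":0},{"translation":[0,0,0],"twist":0,"hand":0}]'

```text
time: 44.9
tool_pos: [0.6426, -0.0182, 0.2039]
tool_rot: [0.0, 0.708, 0.707, 0.0]
contact_force: [-0.3, 0.3, -0.4]
gripper_width: 0.663
grasp_force: 65.8
```

```bash
python3 -c '
from h import *
go(.642,-.0155,.133,0)'
```

```text
pos [ 0.6426 -0.0182  0.2039] psi -0.0016 twist -0.02 then tool move (units) [ 0.027 -0.006  0.709] t 44.9 q6 -0.14 w 0.663 F [-0.3  0.3 -0.4] 65.8
```

Request:
apply_moves --targets '[{"translation":[0.025,-0.005,0.3],"twist":0,"hand":0},{"translation":[0,0,0.3],"twist":0,"hand":0},{"translation":[0,0,0.1],"twist":0,"hand":0},{"translation":[0,0,0],"twist":0,"hand":0},{"translation":[0,0,0],"twist":0,"hand":0},{"translation":[0,0,0.03],"twist":0,"hand":0},{"translation":[0,0,0.02],"twist":0,"hand":0},{"translation":[0,0,0],"twist":0,"hand":0}]'

```text
time: 45.7
tool_pos: [0.6429, -0.0154, 0.1297]
tool_rot: [0.001, 0.707, 0.707, 0.001]
contact_force: [-0.5, -0.1, -0.7]
gripper_width: 0.663
grasp_force: 66.1
```

Request:
apply_moves --targets '[{"translation":[0,0,0.01],"twist":0,"hand":0},{"translation":[0,0,0],"twist":0,"hand":0},{"translation":[0,0,0],"twist":0,"hand":0}]'

```text
time: 46.0
tool_pos: [0.6429, -0.0154, 0.1293]
tool_rot: [0.001, 0.707, 0.707, 0.0]
contact_force: [-0.3, -1.1, 6.2]
gripper_width: 0.666
grasp_force: 66.6
```

Request:
apply_moves --targets '[{"translation":[0,0,0.02],"twist":0,"hand":0},{"translation":[0,0,0],"twist":0,"hand":0},{"translation":[0,0,0],"twist":0,"hand":1},{"translation":[0,0,0],"twist":0,"hand":1},{"translation":[0,0,0],"twist":0,"hand":1},{"translation":[0,0,0],"twist":0,"hand":1},{"translation":[0,0,-0.2],"twist":0,"hand":1},{"translation":[0,0,-0.4],"twist":0,"hand":1}]'

```text
time: 46.8
tool_pos: [0.6394, -0.0149, 0.1811]
tool_rot: [-0.004, 0.707, 0.707, -0.003]
contact_force: [0.0, 0.1, 0.1]
gripper_width: 0.999
grasp_force: 0.0
```

Request:
apply_moves --targets '[{"translation":[0,0,-0.4],"twist":0,"hand":1},{"translation":[0,0,0],"twist":-0.883,"hand":1},{"translation":[0,0,0],"twist":-0.883,"hand":1},{"translation":[0,0,0],"twist":-0.883,"hand":1},{"translation":[0,0,0],"twist":-0.883,"hand":1},{"translation":[-0.38,-0.192,0],"twist":0,"hand":1},{"translation":[-0.38,-0.192,0],"twist":0,"hand":1},{"translation":[-0.38,-0.192,0.2],"twist":0,"hand":1}]'

```text
time: 47.6
tool_pos: [0.6291, -0.1437, 0.209]
tool_rot: [0.003, 0.572, 0.82, 0.001]
contact_force: [0.3, -0.5, -0.3]
gripper_width: 1.003
grasp_force: 0.0
```

Request:
apply_moves --targets '[{"translation":[-0.38,-0.192,0.2],"twist":0,"hand":1},{"translation":[-0.38,-0.192,0.2],"twist":0,"hand":1},{"translation":[0,0,0.3],"twist":0,"hand":1},{"translation":[0,0,0],"twist":0,"hand":1},{"translation":[0,0,0],"twist":0,"hand":1},{"translation":[0,0,0],"twist":0,"hand":1},{"translation":[0,0,0],"twist":0,"hand":1},{"translation":[0,0,0],"twist":0,"hand":1}]'

```text
time: 48.4
tool_pos: [0.6187, -0.2264, 0.1376]
tool_rot: [0.001, 0.572, 0.82, 0.0]
contact_force: [0.4, 0.6, 0.2]
gripper_width: 0.994
grasp_force: 0.0
```

Request:
apply_moves --targets '[{"translation":[0,0,0],"twist":0,"hand":1},{"translation":[0,0,0],"twist":0,"hand":1}]'

```text
time: 48.6
tool_pos: [0.6179, -0.2266, 0.1363]
tool_rot: [0.0, 0.572, 0.82, 0.0]
contact_force: [0.6, 0.4, -0.4]
gripper_width: 1.001
grasp_force: 0.0
```

```bash
python3 -c '
from h import *
go(.6174,-.2269,.029,1.9221-np.pi/2)
im=snap("P2",["offcut2_c"])
from fit import *
fit(2,[("P2","offcut2_c",0),("B3","offcut2_c",0)])
b=grab_frame("scene")
b=cv2.resize(b[130:250,190:350],(480,360),interpolation=cv2.INTER_CUBIC); a=cv2.resize(im,(320,240)); 
o=np.zeros((360,800,3),np.uint8); o[:,:480]=b;o[:240,480:]=a; cv2.imwrite("pics/s5.png",o[...,::-1])'
```

```text
pos [ 0.6179 -0.2266  0.1363] psi 0.3526 twist 0.01 then tool move (units) [-1.000e-03 -6.000e-03  1.073e+00] t 48.6 q6 -0.82 w 1.001 F [ 0.6  0.4 -0.4] 0.0
offcut2_c [(0.82, 8893, [258.0, 187.0])]
2 0.0327 [0.6176, -0.2265, 1.9245, -0.0001]
2 0.0481 [0.6169, -0.2249, -1.2266, -0.0001]
```

View pics/s5.png

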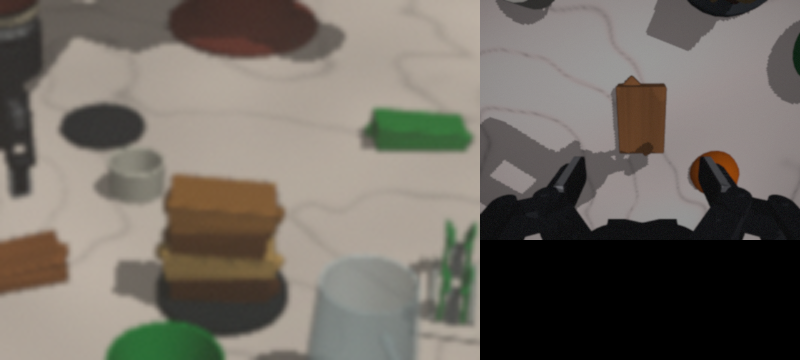

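The picture shows the four-high pile straight on the slate (scene, left, at 220,240). Offcut2 lies between the fingers (wrist, right, at 640,118), and its thick end is confirmed by the fit.

Request:
apply_moves --targets '[{"translation":[0,0,0.4],"twist":0,"hand":1},{"translation":[0,0,0.4],"twist":0,"hand":1},{"translation":[0,0,0.23],"twist":0,"hand":1},{"translation":[0,0,0.04],"twist":0,"hand":1},{"translation":[0,0,0],"twist":0,"hand":1},{"translation":[0,0,0],"twist":0,"hand":0},{"translation":[0,0,0],"twist":0,"hand":0},{"translation":[0,0,0],"twist":0,"hand":0}]'

```text
time: 49.55
tool_pos: [0.6196, -0.2277, 0.0318]
tool_rot: [0.003, 0.572, 0.82, 0.0]
contact_force: [0.2, 1.2, 5.6]
gripper_width: 0.687
grasp_force: 67.1
```

Request:
apply_moves --targets '[{"translation":[0,0,0],"twist":0,"hand":0},{"translation":[0,0,0],"twist":0,"hand":0},{"translation":[0,0,0],"twist":0,"hand":0}]'

```text
time: 49.85
tool_pos: [0.6196, -0.2276, 0.0318]
tool_rot: [0.002, 0.572, 0.82, 0.0]
contact_force: [0.3, 0.0, 6.5]
gripper_width: 0.685
grasp_force: 67.5
```

Request:
apply_moves --targets '[{"translation":[0,0,-0.2],"twist":0,"hand":0},{"translation":[0,0,-0.4],"twist":0,"hand":0},{"translation":[0,0,-0.4],"twist":0.883,"hand":0},{"translation":[0,0,-0.4],"twist":0.883,"hand":0},{"translation":[0,0,-0.4],"twist":0.883,"hand":0},{"translation":[0,0,-0.25],"twist":0.883,"hand":0},{"translation":[0.352,0.04,0],"twist":0,"hand":0},{"translation":[0.352,0.04,0],"twist":0,"hand":0}]'

```text
time: 50.65
tool_pos: [0.6262, -0.1565, 0.2359]
tool_rot: [0.001, 0.708, 0.706, 0.001]
contact_force: [0.0, -0.2, -1.6]
gripper_width: 0.684
grasp_force: 66.7
```

Request:
apply_moves --targets '[{"translation":[0.352,0.04,0],"twist":0,"hand":0},{"translation":[0.352,0.04,0],"twist":0,"hand":0},{"translation":[0.352,0.04,0],"twist":0,"hand":0},{"translation":[0.352,0.04,0],"twist":0,"hand":0},{"translation":[0,0,0],"twist":0,"hand":0},{"translation":[0,0,0],"twist":0,"hand":0},{"translation":[0,0,0],"twist":0,"hand":0},{"translation":[0,0,0],"twist":0,"hand":0}]'

```text
time: 51.45
tool_pos: [0.6418, -0.0167, 0.2338]
tool_rot: [0.0, 0.708, 0.706, -0.0]
contact_force: [-0.3, 0.4, -1.9]
gripper_width: 0.682
grasp_force: 66.7
```

Request:
apply_moves --targets '[{"translation":[0,0,0],"twist":0,"hand":0},{"translation":[0,0,0],"twist":0,"hand":0},{"translation":[0,0,0],"twist":0,"hand":0}]'

```text
time: 51.75
tool_pos: [0.6419, -0.016, 0.2338]
tool_rot: [0.0, 0.708, 0.707, -0.0]
contact_force: [0.3, -1.1, -0.5]
gripper_width: 0.683
grasp_force: 66.7
```

```bash
python3 -c '
from h import *
go(.642,-.0155,.163,0)'
```

```text
pos [ 0.6419 -0.016   0.2338] psi -0.0017 twist -0.02 then tool move (units) [0.005 0.001 0.708] t 51.75 q6 -0.14 w 0.683 F [ 0.3 -1.1 -0.5] 66.7
```

Request:
apply_moves --targets '[{"translation":[0,0,0.3],"twist":0,"hand":0},{"translation":[0,0,0.3],"twist":0,"hand":0},{"translation":[0,0,0.1],"twist":0,"hand":0},{"translation":[0,0,0],"twist":0,"hand":0},{"translation":[0,0,0],"twist":0,"hand":0},{"translation":[0,0,0.02],"twist":0,"hand":0},{"translation":[0,0,0.02],"twist":0,"hand":0},{"translation":[0,0,0],"twist":0,"hand":0}]'

```text
time: 52.55
tool_pos: [0.6426, -0.0156, 0.1609]
tool_rot: [0.001, 0.707, 0.707, 0.001]
contact_force: [-0.6, -0.2, 0.5]
gripper_width: 0.686
grasp_force: 67.0
```

Request:
apply_moves --targets '[{"translation":[0,0,0.01],"twist":0,"hand":0},{"translation":[0,0,0],"twist":0,"hand":0},{"translation":[0,0,0],"twist":0,"hand":0}]'

```text
time: 52.85
tool_pos: [0.6426, -0.0155, 0.1604]
tool_rot: [0.001, 0.707, 0.707, 0.001]
contact_force: [-1.8, 0.7, 5.5]
gripper_width: 0.686
grasp_force: 67.4
```

Request:
apply_moves --targets '[{"translation":[0,0,0.02],"twist":0,"hand":0},{"translation":[0,0,0],"twist":0,"hand":0},{"translation":[0,0,0],"twist":0,"hand":0}]'

```text
time: 53.15
tool_pos: [0.6429, -0.0156, 0.1599]
tool_rot: [0.001, 0.707, 0.707, 0.001]
contact_force: [-2.6, 2.0, 10.8]
gripper_width: 0.685
grasp_force: 68.0
```

Request:
apply_moves --targets '[{"translation":[0,0,0],"twist":0,"hand":1},{"translation":[0,0,0],"twist":0,"hand":1},{"translation":[0,0,0],"twist":0,"hand":1},{"translation":[0,0,0],"twist":0,"hand":1},{"translation":[0,0,-0.2],"twist":0,"hand":1},{"translation":[0,0,-0.4],"twist":0,"hand":1},{"translation":[0,0,-0.4],"twist":0,"hand":1},{"translation":[0,0,0],"twist":-1,"hand":1}]'

```text
time: 53.95
tool_pos: [0.6449, -0.016, 0.2648]
tool_rot: [0.005, 0.67, 0.742, 0.003]
contact_force: [0.5, 0.4, 1.3]
gripper_width: 0.998
grasp_force: 0.0
```

Request:
apply_moves --targets '[{"translation":[0,0,0],"twist":-1,"hand":1},{"translation":[0,0,0],"twist":-1,"hand":1},{"translation":[0,0,0],"twist":-1,"hand":1},{"translation":[0,0,0],"twist":-1,"hand":1},{"translation":[0,0,0],"twist":-1,"hand":1},{"translation":[0,0,0],"twist":-1,"hand":1},{"translation":[0,0,0],"twist":-1,"hand":1},{"translation":[0,0,0],"twist":-1,"hand":1}]'

```text
time: 54.75
tool_pos: [0.6417, -0.0156, 0.2562]
tool_rot: [-0.0, 0.328, 0.945, -0.0]
contact_force: [0.5, -0.9, 0.1]
gripper_width: 0.998
grasp_force: 0.0
```

Request:
apply_moves --targets '[{"translation":[0,0,0],"twist":-1,"hand":1},{"translation":[0,0,0],"twist":-1,"hand":1},{"translation":[0,0,0],"twist":-1,"hand":1},{"translation":[0,0,0],"twist":-1,"hand":1},{"translation":[0.048,0.367,0.05],"twist":0,"hand":1},{"translation":[0.048,0.367,0.05],"twist":0,"hand":1},{"translation":[0.048,0.367,0.05],"twist":0,"hand":1},{"translation":[0.048,0.367,0.05],"twist":0,"hand":1}]'

```text
time: 55.55
tool_pos: [0.6627, 0.1323, 0.2361]
tool_rot: [-0.0, 0.136, 0.991, -0.0]
contact_force: [0.3, -0.5, -0.1]
gripper_width: 1.002
grasp_force: 0.0
```

Request:
apply_moves --targets '[{"translation":[0.048,0.367,0.05],"twist":0,"hand":1},{"translation":[0.048,0.367,0.05],"twist":0,"hand":1},{"translation":[0,0,0],"twist":0,"hand":1},{"translation":[0,0,0],"twist":0,"hand":1},{"translation":[0,0,0],"twist":0,"hand":1},{"translation":[0,0,0],"twist":0,"hand":1},{"translation":[0,0,0],"twist":0,"hand":1},{"translation":[0,0,0],"twist":0,"hand":1}]'

```text
time: 56.35
tool_pos: [0.6734, 0.2035, 0.2271]
tool_rot: [0.0, 0.136, 0.991, 0.0]
contact_force: [-0.5, 0.1, 0.3]
gripper_width: 0.996
grasp_force: 0.0
```

```bash
python3 -c '
from h import *
go(.4787,.4345,.15,1.8)
im=snap("R1",["rack_seat","stick_c"])
s=snap("Sc",["offcut2_c"],"scene")
a=im[10:260,110:410]; a=cv2.resize(a,(420,350),interpolation=cv2.INTER_CUBIC)
b=cv2.resize(s[125:240,200:325],(380,350),interpolation=cv2.INTER_CUBIC)
o=np.hstack([a,b]); cv2.imwrite("pics/r1.png",o[...,::-1])'
```

```text
pos [0.6734 0.2035 0.2271] psi 1.2979 twist -5.02 then tool move (units) [1.371 2.692 0.771] t 56.35 q6 -1.11 w 0.996 F [-0.5  0.1  0.3] 0.0
rack_seat [(0.85, 8163, [266.0, 125.0])]
stick_c []
offcut2_c [(0.93, 623, [265.0, 190.0])]
```

View pics/r1.png

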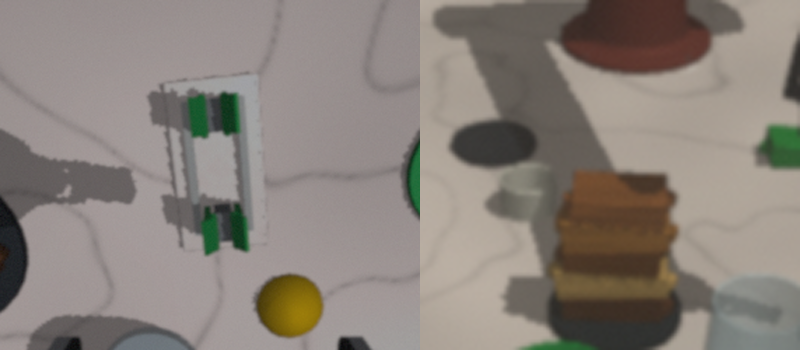

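The left crop shows the rack with jaw pairs at about (214,115) and (226,228). The right crop shows the five-piece pile straight, its top level, with one layer each of 1, 3, 4, 5, 2. I measure the rack from its green jaws.

```bash
cat > rack.py <<'E'
from h import *
def rack(tag,h=.065):
    cal,im,m=pickle.load(open(tag+".pkl","rb")); k=m["rack_seat"][0][1]
    k=cv2.dilate(k.astype(np.uint8),np.ones((9,9)))
    hsv=cv2.cvtColor(im,cv2.COLOR_RGB2HSV); g=((hsv[...,0]>45)&(hsv[...,0]<90)&(hsv[...,1]>120)&(k>0)).astype(np.uint8)
    n,l,st,c=cv2.connectedComponentsWithStats(g); idx=[i for i in range(1,n) if st[i,4]>60]
    print([(c[i].round(1).tolist(),int(st[i,4])) for i in idx])
    idx.sort(key=lambda i:c[i][1]); pairs=[idx[:2],idx[2:4]]; C=[]
    for p in pairs:
        q=np.argwhere(np.isin(l,p))[:,::-1].astype(float)
        w=np.array([px2w("",u,h,cal)[:2] for u in q])*1000
        r=cv2.minAreaRect(w.astype(np.float32)); C.append(np.array(r[0])/1000); print("pair",np.round(r[0],1),np.round(r[1],1),round(r[2],1))
    d=C[1]-C[0]; print("centre",(C[0]+C[1])/2,"yaw",np.arctan2(d[1],d[0]),"gap",np.linalg.norm(d),"cam",np.array(cal["pose"])[:3,3].round(3))
E
python3 - <<'E'
from rack import *
rack("R1")
cal,im,m=pickle.load(open("R1.pkl","rb")); k=m["rack_seat"][0][1]
w=np.array([px2w("",u,.0,cal)[:2] for u in np.argwhere(k)[:,::-1].astype(float)])*1000
r=cv2.minAreaRect(w.astype(np.float32)); print("base",r)
cal,im,m=pickle.load(open("Sc.pkl","rb"))
E
```

```text
[([273.9, 90.5], 300), ([251.3, 92.5], 313), ([280.5, 173.4], 257), ([259.9, 175.5], 255)]
pair [600.3 226.5] [29.5 24.1] 79.8
pair [672.6 213.7] [29.1 30.4] 79.2
centre [0.63645355 0.22008794] yaw -0.17461815284550425 gap 0.07344971720788941 cam [0.597 0.225 0.348]
base ((641.5325317382812, 219.25289916992188), (73.09991455078125, 139.951171875), 79.44621276855469)
```

Request:
apply_moves --targets '[{"translation":[0,0,0],"twist":-0.837,"hand":1},{"translation":[0,0,0],"twist":-0.837,"hand":1},{"translation":[0,0,0],"twist":-0.837,"hand":1},{"translation":[0,0,0],"twist":-0.837,"hand":1},{"translation":[0,0,0],"twist":-0.837,"hand":1},{"translation":[0,0,0],"twist":-0.837,"hand":1},{"translation":[0.196,0.385,0.1],"twist":0,"hand":1},{"translation":[0.196,0.385,0.1],"twist":0,"hand":1}]'

```text
time: 57.4
tool_pos: [0.6177, 0.2703, 0.2071]
tool_rot: [0.001, -0.114, 0.994, 0.0]
contact_force: [-0.2, 1.6, -1.1]
gripper_width: 0.997
grasp_force: 0.0
```

Request:
apply_moves --targets '[{"translation":[0.196,0.385,0.1],"twist":0,"hand":1},{"translation":[0.196,0.385,0.1],"twist":0,"hand":1},{"translation":[0.196,0.385,0.1],"twist":0,"hand":1},{"translation":[0.196,0.385,0.1],"twist":0,"hand":1},{"translation":[0.196,0.385,0.1],"twist":0,"hand":1},{"translation":[0,0,0],"twist":0,"hand":1},{"translation":[0,0,0],"twist":0,"hand":1},{"translation":[0,0,0],"twist":0,"hand":1}]'

```text
time: 58.2
tool_pos: [0.4789, 0.435, 0.1573]
tool_rot: [0.0, -0.115, 0.993, 0.0]
contact_force: [0.3, -0.3, -0.3]
gripper_width: 1.003
grasp_force: 0.0
```

Request:
apply_moves --targets '[{"translation":[0,0,0],"twist":0,"hand":0.6},{"translation":[0,0,0],"twist":0,"hand":0.6},{"translation":[0,0,0],"twist":0,"hand":0.6},{"translation":[0,0,0],"twist":0,"hand":0.6}]'

```text
time: 58.6
tool_pos: [0.4786, 0.435, 0.1569]
tool_rot: [0.0, -0.115, 0.993, 0.0]
contact_force: [-0.6, 0.2, -0.2]
gripper_width: 0.598
grasp_force: 0.0
```

```bash
cat > stick.py <<'E'
from fit import *
import fit as F
def run(tags,z=None):
    F.D[9]=(190,12,8,8)
    V=F.load([(t,"stick_c",0) for t in tags])
    cal,k,_=V[0]; w=np.array([px2w("",q/F.U,.006,cal)[:2] for q in np.argwhere(k)[::40,::-1].astype(float)])*1000
    r=cv2.minAreaRect(w.astype(np.float32)); b=cv2.boxPoints(r); e=b[1]-b[0];f=b[2]-b[1]; d=e if np.hypot(*e)>np.hypot(*f) else f
    x0=np.array([r[0][0]/1e3,r[0][1]/1e3,np.arctan(d[1]/d[0]),0])
    S=np.vstack([x0]+[x0+v for v in np.diag([.006,.004,.04,.003])])
    q=minimize(F.cost,x0,args=(9,V,1.),method="Nelder-Mead",options=dict(initial_simplex=S,maxiter=250,xatol=1e-5,fatol=1e-6))
    print("stick",round(q.fun,3),q.x.round(4).tolist(),x0.round(3).tolist()); return q.x
E
python3 - <<'E'
from stick import *
go(.4787,.4345,.026,1.8)
im=snap("K1",["stick_c"]); x=run(["K1"]); run(["A2"]); go(x[0],x[1],.026,x[2]+np.pi/2)
E
```

```text
pos [0.4786 0.435  0.1569] psi 1.8004 twist 0.0 then tool move (units) [ 0.    -0.005  1.309] t 58.6 q6 -1.18 w 0.598 F [-0.6  0.2 -0.2] 0.0
stick_c [(0.73, 2720, [260.0, 168.0])]
stick 0.047 [0.4789, 0.4345, 0.2162, -0.0003] [0.479, 0.435, 0.224, 0.0]
stick 0.121 [0.4783, 0.4345, 0.218, -0.0011] [0.479, 0.435, 0.22, 0.0]
pos [0.4783 0.4352 0.1568] psi 1.8008 twist 0.14 then tool move (units) [-0.004 -0.008  1.308] t 58.7 q6 -1.18 w 0.597 F [ 0.3  0.8 -0.7] 0.0
```

Request:
apply_moves --targets '[{"translation":[0,-0.005,0.4],"twist":0.14,"hand":0.6},{"translation":[0,0,0.4],"twist":0,"hand":0.5},{"translation":[0,0,0.3],"twist":0,"hand":0.4},{"translation":[0,0,0.2],"twist":0,"hand":0.4},{"translation":[0,0,0.03],"twist":0,"hand":0.4},{"translation":[0,0,0],"twist":0,"hand":0.4},{"translation":[0,0,0],"twist":0,"hand":0.4}]'

```text
time: 59.4
tool_pos: [0.4787, 0.4352, 0.0247]
tool_rot: [0.0, -0.108, 0.994, 0.0]
contact_force: [-0.1, -0.8, 1.1]
gripper_width: 0.402
grasp_force: 0.0
```

Request:
apply_moves --targets '[{"translation":[0,0,0],"twist":0,"hand":0},{"translation":[0,0,0],"twist":0,"hand":0},{"translation":[0,0,0],"twist":0,"hand":0},{"translation":[0,0,0],"twist":0,"hand":0},{"translation":[0,0,0],"twist":0,"hand":0},{"translation":[0,0,0],"twist":0,"hand":0}]'

```text
time: 60.0
tool_pos: [0.4789, 0.4353, 0.0251]
tool_rot: [0.001, -0.108, 0.994, 0.0]
contact_force: [-1.3, -1.0, 5.4]
gripper_width: 0.11
grasp_force: 59.5
```

```bash
python3 -c '
from h import *
go(.638,.2195,.17,-.178+np.pi/2)'
```

```text
pos [0.4789 0.4353 0.0251] psi 1.7872 twist 3.94 then tool move (units) [-1.948 -1.843 -1.449] t 60.0 q6 -1.16 w 0.11 F [-1.3 -1.   5.4] 59.5
```

Request:
apply_moves --targets '[{"translation":[0,0,-0.2],"twist":0,"hand":0},{"translation":[0,0,-0.4],"twist":0,"hand":0},{"translation":[0,0,-0.4],"twist":0,"hand":0},{"translation":[0,0,-0.45],"twist":0,"hand":0},{"translation":[0,0,0],"twist":0.985,"hand":0},{"translation":[0,0,0],"twist":0.985,"hand":0},{"translation":[0,0,0],"twist":0.985,"hand":0},{"translation":[0,0,0],"twist":0.985,"hand":0}]'

```text
time: 60.8
tool_pos: [0.478, 0.4346, 0.1682]
tool_rot: [-0.0, 0.091, 0.996, -0.0]
contact_force: [-0.3, 0.3, -0.1]
gripper_width: 0.112
grasp_force: 58.8
```

Request:
apply_moves --targets '[{"translation":[-0.278,-0.263,0],"twist":0,"hand":0},{"translation":[-0.278,-0.263,0],"twist":0,"hand":0},{"translation":[-0.278,-0.263,0],"twist":0,"hand":0},{"translation":[-0.278,-0.263,0],"twist":0,"hand":0},{"translation":[-0.278,-0.263,0],"twist":0,"hand":0},{"translation":[-0.278,-0.263,0],"twist":0,"hand":0},{"translation":[-0.278,-0.263,0],"twist":0,"hand":0},{"translation":[0,0,0],"twist":0,"hand":0}]'

```text
time: 61.6
tool_pos: [0.6393, 0.2153, 0.1683]
tool_rot: [0.0, 0.091, 0.996, -0.001]
contact_force: [-1.3, 0.6, -0.9]
gripper_width: 0.111
grasp_force: 58.8
```

Request:
apply_moves --targets '[{"translation":[0,0,0],"twist":0,"hand":0},{"translation":[0,0,0],"twist":0,"hand":0},{"translation":[0,0,0],"twist":0,"hand":0},{"translation":[0,0,0],"twist":0,"hand":0},{"translation":[0,0,0],"twist":0,"hand":0}]'

```text
time: 62.1
tool_pos: [0.6368, 0.2201, 0.1688]
tool_rot: [-0.0, 0.088, 0.996, -0.0]
contact_force: [-0.2, 0.1, -0.8]
gripper_width: 0.109
grasp_force: 58.8
```

```bash
python3 - <<'E'
from rack import *
go(.638,.2195,.095,-.178+np.pi/2)
im=snap("R2",["rack_seat","stick_c"])
cv2.imwrite("pics/r2.png",cv2.resize(im[:, 60:460],(800,600)if 0 else (600,576),interpolation=cv2.INTER_CUBIC)[...,::-1])
try: rack("R2")
except Exception as e: print(e)
E
```

```text
pos [0.6368 0.2201 0.1688] psi 1.3944 twist 0.02 then tool move (units) [-0.012 -0.003  0.738] t 62.1 q6 -1.17 w 0.109 F [-0.2  0.1 -0.8] 58.8
rack_seat [(0.67, 6158, [261.0, 172.0]), (0.54, 609, [318.0, 278.0])]
stick_c [(0.62, 7419, [260.0, 191.0]), (0.47, 1594, [50.0, 217.0])]
[([242.5, 148.8], 193), ([277.4, 148.7], 198)]
pair [599.3 226.8] [29.9 24.8] 80.0
OpenCV(4.12.0) /io/opencv/modules/imgproc/src/convhull.cpp:143: error: (-215:Assertion failed) total >= 0 && (depth == CV_32F || depth == CV_32S) in function 'convexHull'
```

View pics/r2.png

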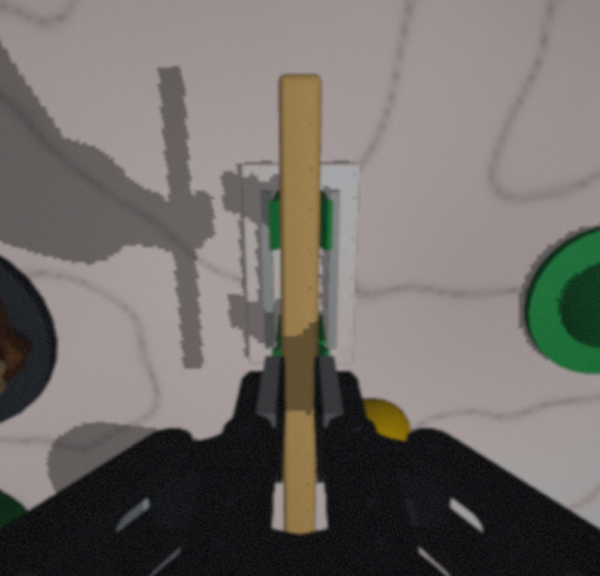

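The picture shows the stick held straight, lined up midway between the jaws with top pair at (300,220). Lower it in steps.

Request:
apply_moves --targets '[{"translation":[-0.01,0,0.35],"twist":0,"hand":0},{"translation":[0,0,0.3],"twist":0,"hand":0},{"translation":[0,0,0.1],"twist":0,"hand":0},{"translation":[0,0,0],"twist":0,"hand":0},{"translation":[0,0,0],"twist":0,"hand":0},{"translation":[0,0,0.05],"twist":0,"hand":0},{"translation":[0,0,0.05],"twist":0,"hand":0},{"translation":[0,0,0],"twist":0,"hand":0}]'

```text
time: 63.05
tool_pos: [0.6381, 0.2191, 0.0837]
tool_rot: [-0.0, 0.089, 0.996, -0.0]
contact_force: [-0.9, 0.0, 0.1]
gripper_width: 0.112
grasp_force: 58.8
```

Request:
apply_moves --targets '[{"translation":[0,0,0.04],"twist":0,"hand":0},{"translation":[0,0,0.04],"twist":0,"hand":0},{"translation":[0,0,0],"twist":0,"hand":0}]'

```text
time: 63.35
tool_pos: [0.6393, 0.2196, 0.077]
tool_rot: [0.001, 0.089, 0.996, 0.001]
contact_force: [0.0, 0.7, 4.2]
gripper_width: 0.11
grasp_force: 59.3
```

Request:
apply_moves --targets '[{"translation":[0,0,0.04],"twist":0,"hand":0},{"translation":[0,0,0.03],"twist":0,"hand":0},{"translation":[0,0,0],"twist":0,"hand":0}]'

```text
time: 63.65
tool_pos: [0.6391, 0.2193, 0.0691]
tool_rot: [0.001, 0.089, 0.996, 0.0]
contact_force: [2.7, 0.9, 1.7]
gripper_width: 0.115
grasp_force: 59.1
```

Request:
apply_moves --targets '[{"translation":[0,0,0.04],"twist":0,"hand":0},{"translation":[0,0,0.02],"twist":0,"hand":0},{"translation":[0,0,0],"twist":0,"hand":0},{"translation":[0,0,0],"twist":0,"hand":0},{"translation":[0,0,0],"twist":0,"hand":0}]'

```text
time: 64.15
tool_pos: [0.6389, 0.2194, 0.065]
tool_rot: [0.0, 0.089, 0.996, 0.0]
contact_force: [-3.4, 0.3, 12.1]
gripper_width: 0.11
grasp_force: 60.4
```

Request:
apply_moves --targets '[{"translation":[0,0,0.03],"twist":0,"hand":0},{"translation":[0,0,0],"twist":0,"hand":0},{"translation":[0,0,0],"twist":0,"hand":0}]'

```text
time: 64.45
tool_pos: [0.6389, 0.2195, 0.0649]
tool_rot: [-0.0, 0.089, 0.996, -0.0]
contact_force: [-10.6, -1.3, 25.5]
gripper_width: 0.116
grasp_force: 61.9
```

Request:
apply_moves --targets '[{"translation":[0,0,-0.03],"twist":0,"hand":0},{"translation":[0,0,0],"twist":0,"hand":0.3},{"translation":[0,0,0],"twist":0,"hand":0.3},{"translation":[0,0,0],"twist":0,"hand":0.3},{"translation":[0,0,-0.2],"twist":0,"hand":0.3},{"translation":[0,0,-0.4],"twist":0,"hand":0.3},{"translation":[0,0,-0.4],"twist":0,"hand":0.6},{"translation":[0,0,-0.3],"twist":0,"hand":0.8}]'

```text
time: 65.25
tool_pos: [0.6385, 0.219, 0.1945]
tool_rot: [0.0, 0.089, 0.996, -0.0]
contact_force: [0.5, 0.5, 0.7]
gripper_width: 0.633
grasp_force: 0.0
```

Request:
apply_moves --targets '[{"translation":[-0.2,0,-0.1],"twist":0,"hand":1},{"translation":[-0.2,0,0],"twist":0,"hand":1},{"translation":[0,0,0],"twist":0,"hand":1},{"translation":[0,0,0],"twist":0,"hand":1},{"translation":[0,0,0],"twist":0,"hand":1},{"translation":[0,0,0],"twist":0,"hand":1},{"translation":[0,0,0],"twist":0,"hand":1}]'

```text
time: 65.95
tool_pos: [0.677, 0.2122, 0.2024]
tool_rot: [-0.0, 0.088, 0.996, -0.0]
contact_force: [-0.2, 0.0, 0.0]
gripper_width: 1.001
grasp_force: 0.0
```

```bash
python3 - <<'E'
from h import *
im=snap("R3",["rack_seat","stick_c"]); t=snap("T2",["ramekin_c","offcut2_c"],"top"); s=snap("Sc2",["stick_c","ramekin_c"],"scene")
cal,_,m=pickle.load(open("R3.pkl","rb"))
k=m["stick_c"][0][1]; w=np.array([px2w("",u,.048,cal)[:2] for u in np.argwhere(k)[:,::-1].astype(float)])*1000
print(cv2.minAreaRect(w.astype(np.float32)))
cal,_,m=pickle.load(open("T2.pkl","rb"))
for n,z in (("ramekin_c",.03),("offcut2_c",.153)):
  for sc,k in m[n]: print(n,px2w("",np.argwhere(k).mean(0)[::-1],z,cal).round(4))
go(.4475,-.118,.2,0)
a=cv2.resize(im[20:260,130:390],(420,388),interpolation=cv2.INTER_CUBIC); b=cv2.resize(s[120:270,200:370],(380,335),interpolation=cv2.INTER_CUBIC)
o=np.zeros((388,800,3),np.uint8); o[:,:420]=a; o[:335,420:]=b; cv2.imwrite("pics/r3.png",o[...,::-1])
E
```

```text
rack_seat [(0.96, 7885, [261.0, 127.0]), (0.73, 1733, [55.0, 182.0])]
stick_c [(0.91, 2650, [260.0, 122.0])]
ramekin_c []
offcut2_c [(0.85, 810, [253.0, 145.0])]
stick_c [(0.45, 99, [341.0, 223.0])]
ramekin_c [(0.87, 307, [235.0, 188.0])]
((639.0380859375, 219.1221923828125), (12.318353652954102, 188.6622314453125), 80.22601318359375)
offcut2_c [ 0.6412 -0.0134  0.153 ]
pos [0.6777 0.2121 0.2029] psi 1.3932 twist 13.93 then tool move (units) [-3.301 -2.302  0.029] t 66.4 q6 -1.19 w 1.002 F [-0.5 -1.1 -0.2] 0.0
```

View pics/r3.png

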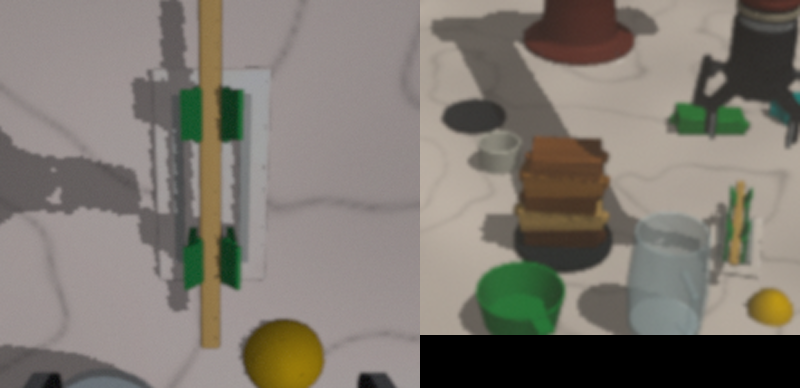

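The stick is down between both jaw pairs (left crop), 12 mm wide at the expected home height, its centre 1 mm from the rack's. The pile is unchanged (right crop). The last part is the ramekin, which I look at again from near.

Request:
apply_moves --targets '[{"translation":[0,0,0],"twist":0.995,"hand":1},{"translation":[0,0,0],"twist":0.995,"hand":1},{"translation":[0,0,0],"twist":0.995,"hand":1},{"translation":[0,0,0],"twist":0.995,"hand":1},{"translation":[0,0,0],"twist":0.995,"hand":1},{"translation":[0,0,0],"twist":0.995,"hand":1},{"translation":[0,0,0],"twist":0.995,"hand":1},{"translation":[0,0,0],"twist":0.995,"hand":1}]'

```text
time: 67.2
tool_pos: [0.6776, 0.212, 0.2028]
tool_rot: [-0.0, 0.47, 0.883, -0.0]
contact_force: [0.0, -0.1, 0.2]
gripper_width: 0.997
grasp_force: 0.0
```

Request:
apply_moves --targets '[{"translation":[0,0,0],"twist":0.995,"hand":1},{"translation":[0,0,0],"twist":0.995,"hand":1},{"translation":[0,0,0],"twist":0.995,"hand":1},{"translation":[0,0,0],"twist":0.995,"hand":1},{"translation":[0,0,0],"twist":0.995,"hand":1},{"translation":[0,0,0],"twist":0.995,"hand":1},{"translation":[-0.4,-0.256,0],"twist":0,"hand":1},{"translation":[-0.4,-0.256,0],"twist":0,"hand":1}]'

```text
time: 68.0
tool_pos: [0.626, 0.1318, 0.2023]
tool_rot: [-0.0, 0.706, 0.708, -0.0]
contact_force: [0.2, -0.5, 1.2]
gripper_width: 0.998
grasp_force: 0.0
```

Request:
apply_moves --targets '[{"translation":[-0.4,-0.256,0],"twist":0,"hand":1},{"translation":[-0.4,-0.256,0],"twist":0,"hand":1},{"translation":[-0.4,-0.256,0],"twist":0,"hand":1},{"translation":[-0.4,-0.256,0],"twist":0,"hand":1},{"translation":[-0.4,-0.256,0],"twist":0,"hand":1},{"translation":[-0.4,-0.256,0],"twist":0,"hand":1},{"translation":[-0.4,-0.256,0],"twist":0,"hand":1},{"translation":[0,0,0],"twist":0,"hand":1}]'

```text
time: 68.8
tool_pos: [0.4451, -0.1518, 0.2031]
tool_rot: [0.001, 0.709, 0.705, -0.001]
contact_force: [0.4, 0.9, 0.3]
gripper_width: 1.006
grasp_force: 0.0
```

Request:
apply_moves --targets '[{"translation":[0,0,0],"twist":0,"hand":1},{"translation":[0,0,0],"twist":0,"hand":1},{"translation":[0,0,0],"twist":0,"hand":1},{"translation":[0,0,0],"twist":0,"hand":1},{"translation":[0,0,0],"twist":0,"hand":1}]'

```text
time: 69.3
tool_pos: [0.4477, -0.1473, 0.2027]
tool_rot: [-0.0, 0.706, 0.708, -0.0]
contact_force: [-0.1, -0.6, -0.2]
gripper_width: 0.998
grasp_force: 0.0
```

```bash
cat > ram.py <<'E'
from h import *
from scipy.optimize import minimize
def ram(tag):
    cal,im,m=pickle.load(open(tag+".pkl","rb")); k=m["ramekin_c"][0][1].astype(np.uint8); U=4
    M=(cv2.resize(k*255,None,fx=U,fy=U)>127); t=np.linspace(0,2*np.pi,60)
    def cost(p):
        q=[(p[0]+r*np.cos(a),p[1]+r*np.sin(a),z) for r,z in((.033,.04),(.031,0)) for a in t]
        uv=np.array([w2px("",v,cal) for v in q]); h=cv2.convexHull(((uv+.5)*U-.5).astype(np.float32))
        r=np.zeros(M.shape,np.uint8); cv2.fillConvexPoly(r,np.round(h*16).astype(np.int32),1,shift=4)
        return ((r>0)!=M).sum()/M.sum()
    x0=px2w("",np.argwhere(k).mean(0)[::-1],.02,cal)[:2]
    r=minimize(cost,x0,method="Nelder-Mead",options=dict(initial_simplex=[x0,x0+[.006,0],x0+[0,.006]],xatol=1e-5)); print("ram",r.x.round(4),round(r.fun,3)); return r.x
E
python3 - <<'E'
from ram import *
snap("M1",["ramekin_c"]); x=ram("M1"); go(x[0],x[1],.034,0)
E
```

```text
ramekin_c [(0.7, 4077, [259.0, 145.0])]
ram [ 0.4479 -0.1175] 0.021
pos [ 0.4475 -0.1475  0.2027] psi 0.0013 twist 0.01 then tool move (units) [0.3   0.003 1.687] t 69.4 q6 -0.48 w 1.0 F [ 0.7 -0.4  0.1] 0.0
```

Request:
apply_moves --targets '[{"translation":[0.3,0.003,0],"twist":0,"hand":1},{"translation":[0,0,0.4],"twist":0,"hand":1},{"translation":[0,0,0.4],"twist":0,"hand":1},{"translation":[0,0,0.4],"twist":0,"hand":1},{"translation":[0,0,0.3],"twist":0,"hand":1},{"translation":[0,0,0.187],"twist":0,"hand":1},{"translation":[0,0,0],"twist":0,"hand":1},{"translation":[0,0,0],"twist":0,"hand":1}]'

```text
time: 70.2
tool_pos: [0.4478, -0.118, 0.0344]
tool_rot: [-0.0, 0.707, 0.707, -0.0]
contact_force: [-0.9, 0.0, 1.1]
gripper_width: 1.0
grasp_force: 0.0
```

Request:
apply_moves --targets '[{"translation":[0,0,0],"twist":0,"hand":0},{"translation":[0,0,0],"twist":0,"hand":0},{"translation":[0,0,0],"twist":0,"hand":0},{"translation":[0,0,0],"twist":0,"hand":0},{"translation":[0,0,0],"twist":0,"hand":0},{"translation":[0,0,0],"twist":0,"hand":0}]'

```text
time: 70.8
tool_pos: [0.4494, -0.1188, 0.0369]
tool_rot: [0.002, 0.707, 0.707, 0.001]
contact_force: [-1.2, 1.2, 5.7]
gripper_width: 0.754
grasp_force: 65.7
```

Request:
apply_moves --targets '[{"translation":[0,0,-0.2],"twist":0,"hand":0},{"translation":[0,0,-0.4],"twist":0,"hand":0},{"translation":[0,0,-0.4],"twist":0,"hand":0},{"translation":[0,0,-0.4],"twist":0,"hand":0},{"translation":[0,0,-0.4],"twist":0,"hand":0},{"translation":[0,0,-0.3],"twist":0,"hand":0},{"translation":[0,0,0],"twist":0,"hand":0},{"translation":[0,0,0],"twist":0,"hand":0}]'

```text
time: 71.6
tool_pos: [0.4479, -0.1181, 0.2453]
tool_rot: [0.001, 0.707, 0.707, 0.001]
contact_force: [1.0, 0.2, -1.9]
gripper_width: 0.747
grasp_force: 66.6
```

```bash
python3 - <<'E'
from h import *
go(.642,-.0155,.25,0)
snap("T3",["offcut2_c"],"top"); cal,_,m=pickle.load(open("T3.pkl","rb"))
for sc,k in m["offcut2_c"]: print(px2w("",np.argwhere(k).mean(0)[::-1],.15,cal).round(4))
E
```

```text
pos [ 0.4479 -0.1181  0.2453] psi 0.0002 twist 0.0 then tool move (units) [ 1.026  1.941 -0.047] t 71.6 q6 -0.42 w 0.747 F [ 1.   0.2 -1.9] 66.6
offcut2_c [(0.69, 809, [253.0, 145.0])]
[ 0.6417 -0.0127  0.15  ]
```

Request:
apply_moves --targets '[{"translation":[0.206,0.388,0],"twist":0,"hand":0},{"translation":[0.206,0.388,0],"twist":0,"hand":0},{"translation":[0.206,0.388,0],"twist":0,"hand":0},{"translation":[0.206,0.388,0],"twist":0,"hand":0},{"translation":[0.206,0.388,0],"twist":0,"hand":0},{"translation":[0,0,0],"twist":0,"hand":0},{"translation":[0,0,0],"twist":0,"hand":0},{"translation":[0,0,0],"twist":0,"hand":0}]'

```text
time: 72.5
tool_pos: [0.6404, -0.0152, 0.2425]
tool_rot: [-0.001, 0.707, 0.707, -0.001]
contact_force: [-0.4, 0.2, -1.0]
gripper_width: 0.749
grasp_force: 66.9
```

Request:
apply_moves --targets '[{"translation":[0,0,0],"twist":0,"hand":0},{"translation":[0,0,0],"twist":0,"hand":0},{"translation":[0,0,0],"twist":0,"hand":0},{"translation":[0,0,0],"twist":0,"hand":0}]'

```text
time: 72.9
tool_pos: [0.6414, -0.0153, 0.2445]
tool_rot: [0.0, 0.707, 0.707, 0.0]
contact_force: [-0.6, 0.4, -1.4]
gripper_width: 0.752
grasp_force: 66.9
```

Request:
apply_moves --targets '[{"translation":[0,0,0.25],"twist":0,"hand":0},{"translation":[0,0,0.2],"twist":0,"hand":0},{"translation":[0,0,0.05],"twist":0,"hand":0},{"translation":[0,0,0],"twist":0,"hand":0},{"translation":[0,0,0],"twist":0,"hand":0},{"translation":[0,0,0.02],"twist":0,"hand":0},{"translation":[0,0,0],"twist":0,"hand":0},{"translation":[0,0,0],"twist":0,"hand":0}]'

```text
time: 73.7
tool_pos: [0.6419, -0.015, 0.1928]
tool_rot: [0.0, 0.707, 0.707, 0.0]
contact_force: [-1.0, -0.2, -1.8]
gripper_width: 0.749
grasp_force: 66.9
```

Request:
apply_moves --targets '[{"translation":[0,0,0.02],"twist":0,"hand":0},{"translation":[0,0,0],"twist":0,"hand":0},{"translation":[0,0,0],"twist":0,"hand":0}]'

```text
time: 74.0
tool_pos: [0.6416, -0.015, 0.1901]
tool_rot: [-0.0, 0.707, 0.707, -0.0]
contact_force: [0.3, -0.4, -0.5]
gripper_width: 0.749
grasp_force: 66.9
```

Request:
apply_moves --targets '[{"translation":[0,0,0.01],"twist":0,"hand":0},{"translation":[0,0,0],"twist":0,"hand":0},{"translation":[0,0,0],"twist":0,"hand":0}]'

```text
time: 74.3
tool_pos: [0.6419, -0.0149, 0.19]
tool_rot: [0.0, 0.707, 0.707, 0.0]
contact_force: [-1.6, 0.1, 3.8]
gripper_width: 0.747
grasp_force: 67.2
```

Contact is made, so I release, lift away and check.

Request:
apply_moves --targets '[{"translation":[0,0,0],"twist":0,"hand":1},{"translation":[0,0,0],"twist":0,"hand":1},{"translation":[0,0,0],"twist":0,"hand":1},{"translation":[0,0,0],"twist":0,"hand":1},{"translation":[0,0,-0.1],"twist":0,"hand":1},{"translation":[0,0,-0.3],"twist":0,"hand":1},{"translation":[0,0,-0.4],"twist":0,"hand":1},{"translation":[0,0,-0.2],"twist":0,"hand":1}]'

```text
time: 75.1
tool_pos: [0.6428, -0.0151, 0.2943]
tool_rot: [0.002, 0.707, 0.707, 0.002]
contact_force: [0.0, 0.0, 0.5]
gripper_width: 0.998
grasp_force: 0.0
```

Request:
apply_moves --targets '[{"translation":[-0.3,0,0],"twist":0,"hand":1},{"translation":[-0.3,-0.2,0],"twist":0,"hand":1},{"translation":[-0.3,-0.2,0],"twist":0,"hand":1},{"translation":[-0.3,-0.2,0],"twist":0,"hand":1},{"translation":[-0.2,-0.2,0],"twist":0,"hand":1},{"translation":[0,0,0],"twist":0,"hand":1},{"translation":[0,0,0],"twist":0,"hand":1},{"translation":[0,0,0],"twist":0,"hand":1}]'

```text
time: 75.9
tool_pos: [0.5622, -0.1544, 0.2896]
tool_rot: [0.0, 0.707, 0.707, 0.0]
contact_force: [0.5, -0.5, -0.3]
gripper_width: 0.999
grasp_force: 0.0
```

```bash
python3 - <<'E'
from h import *
s=grab_frame("scene"); t=grab_frame("top")
print(state()["tool_pos"],state()["time"])
a=cv2.resize(s[100:280,190:400],(467,400),interpolation=cv2.INTER_CUBIC); b=cv2.resize(t[80:240,150:280],(325,400),interpolation=cv2.INTER_CUBIC)
cv2.imwrite("pics/fin.png",np.hstack([a,b])[...,::-1])
E
```

```text
[ 0.56222025 -0.15417042  0.28922972] 76.0
```

View pics/fin.png

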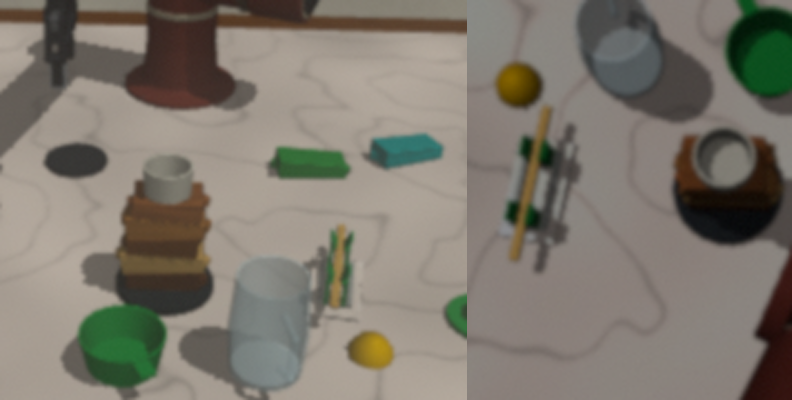

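The final picture shows the ramekin upright in the middle of the straight pile (scene, 168,178; top, 724,158). The stick lies in both jaw pairs, and the bystanders are untouched.

```bash
python3 -c '
from plant import *
print(job_done())'
```

```text
the job is handed in; nothing more can be done
None
```

The job is handed in: all five offcuts are stacked straight and level on the larger slate, the stick is home in both jaw pairs of the rack, and the ramekin, placed last, stands upright in the middle of the pile; run time was about 76 s, and the jug, squeezer parts, ladle and fruit were left alone.

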